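Gauge the drilled brackets and hang the good ones for painting

TASK

Working along the row of saddle brackets from the robot's left to its right, try the pin gauge in every hole without forcing it, then put the gauge back upright and fully home in its stand. Hang each bracket that takes the pin up to its shoulder over the painting bar, level, one leg down each side, and put each one where the pin stops just inside the mouth on the floor of the reject tray, not on top of another; leave the other things on the bench where they are.

Things in the scene. Friction and masses are not known exactly. Their poses are not given: they have to be found in the camera images.
- bracket_1a: Loose aluminium saddle bracket, an upside-down U, 44 mm high, 160 g, in place 1 of the row (1 to 4 from the robot's left, +y; 1a or 1b is there, or neither). Origin: its centre, on the hole's axis, 22 mm above its feet. x across its legs (50 mm overall; legs 8 mm thick, 34 mm high, 34 mm apart inside), y along its channel (50 mm long), z up through the 10 mm web. Hole: see gauge_tip.
- bracket_1b: Loose aluminium saddle bracket, an upside-down U, 44 mm high, 160 g, in place 1 of the row (1 to 4 from the robot's left, +y; 1a or 1b is there, or neither). Origin: its centre, on the hole's axis, 22 mm above its feet. x across its legs (50 mm overall; legs 8 mm thick, 34 mm high, 34 mm apart inside), y along its channel (50 mm long), z up through the 10 mm web. Hole: see gauge_tip.
- bracket_2a: Loose aluminium saddle bracket, an upside-down U, 44 mm high, 160 g, in place 2 of the row (1 to 4 from the robot's left, +y; 2a or 2b is there, not both). Origin: its centre, on the hole's axis, 22 mm above its feet. x across its legs (50 mm overall; legs 8 mm thick, 34 mm high, 34 mm apart inside), y along its channel (50 mm long), z up through the 10 mm web. Hole: see gauge_tip.
- bracket_2b: Loose aluminium saddle bracket, an upside-down U, 44 mm high, 160 g, in place 2 of the row (1 to 4 from the robot's left, +y; 2a or 2b is there, not both). Origin: its centre, on the hole's axis, 22 mm above its feet. x across its legs (50 mm overall; legs 8 mm thick, 34 mm high, 34 mm apart inside), y along its channel (50 mm long), z up through the 10 mm web. Hole: see gauge_tip.
- bracket_3a: Loose aluminium saddle bracket, an upside-down U, 44 mm high, 160 g, in place 3 of the row (1 to 4 from the robot's left, +y; 3a or 3b is there, not both). Origin: its centre, on the hole's axis, 22 mm above its feet. x across its legs (50 mm overall; legs 8 mm thick, 34 mm high, 34 mm apart inside), y along its channel (50 mm long), z up through the 10 mm web. Hole: see gauge_tip.
- bracket_3b: Loose aluminium saddle bracket, an upside-down U, 44 mm high, 160 g, in place 3 of the row (1 to 4 from the robot's left, +y; 3a or 3b is there, not both). Origin: its centre, on the hole's axis, 22 mm above its feet. x across its legs (50 mm overall; legs 8 mm thick, 34 mm high, 34 mm apart inside), y along its channel (50 mm long), z up through the 10 mm web. Hole: see gauge_tip.
- bracket_4a: Loose aluminium saddle bracket, an upside-down U, 44 mm high, 160 g, in place 4 of the row (1 to 4 from the robot's left, +y; 4a or 4b is there, or neither). Origin: its centre, on the hole's axis, 22 mm above its feet. x across its legs (50 mm overall; legs 8 mm thick, 34 mm high, 34 mm apart inside), y along its channel (50 mm long), z up through the 10 mm web. Hole: see gauge_tip.
- bracket_4b: Loose aluminium saddle bracket, an upside-down U, 44 mm high, 160 g, in place 4 of the row (1 to 4 from the robot's left, +y; 4a or 4b is there, or neither). Origin: its centre, on the hole's axis, 22 mm above its feet. x across its legs (50 mm overall; legs 8 mm thick, 34 mm high, 34 mm apart inside), y along its channel (50 mm long), z up through the 10 mm web. Hole: see gauge_tip.
- gauge: Pin gauge, 90 g: square dark steel handle 20 x 20 mm, 60 mm tall, then a round shoulder 24 mm across, 4 mm thick, then a pin 9 mm in diameter, 30 mm long, tip chamfered. Starts upright in its stand, pin down, resting on its shoulder. Point: centre of the handle, 34 mm above the shoulder's underside, 64 mm above the tip; x, y square to the handle's sides.
- gauge_tip (a point): Lower end of the gauge's pin, on its axis. Every bracket has a vertical hole in the middle of its web with a 13 mm mouth, edge slightly chamfered; 4 mm down the hole either stays 13 mm (full size: the 9 mm pin goes in 30 mm, to its shoulder) or narrows to 7 mm (undersize: the pin stops 4 mm deep). Only the pin tells which.
- stand_mouth (a point): Wooden gauge stand, a fixed block 56 x 56 mm and 45 mm high with a vertical 13 mm hole right through it. Point: centre of the hole's mouth on the top face. With the gauge home in it the handle's centre is 34 mm above this point.
- bar_top (a point): Painting bar: fixed horizontal square steel tube, 20 mm wide, 320 mm long, on two posts (18 mm square, 150 mm either side of the middle, no higher than the bar). Point: middle of its top face, 160 mm above the table; y along the bar, x across it. A hung bracket rests its web on the top face, channel along the bar, its centre 12 mm below that face.
- tray: Grey plastic reject tray, fixed, 130 mm (its x) by 260 mm (its y), walls 35 mm high and 4 mm thick, floor 4 mm thick. Origin: centre of its underside.
- tape: Bystander: roll of masking tape lying flat, 68 mm across, 20 mm high; origin at the centre of its underside.
- cup: Bystander: brown paper cup, 72 mm across, 85 mm high; origin at the centre of its underside.
- bottle: Bystander: red paint bottle, 52 mm across, 150 mm high; origin at the centre of its underside.
- jar: Bystander: glass jar, 60 mm across, 70 mm high; origin at the centre of its underside.
- sander: Bystander: cork sanding block 50 x 90 x 30 mm; origin at the centre of its underside.
Mind the look-alikes: they are no part of the job. Leave any green, turquoise or yellow look-alike of the bracket_1a alone.

How it is judged:
On the way, in this order (a step that is already met when the one before it is completed fails the run):
1. The gauge is tried in the bracket of place 1 (right through a full-size hole, or as far in as an undersize one lets it) (((x of gauge_tip in the frame of bracket_1a between -0.006 and 0.006 m and y of gauge_tip in the frame of bracket_1a between -0.006 and 0.006 m and z of gauge_tip in the frame of bracket_1a between -0.03 and 0.003 m) or (x of gauge_tip in the frame of bracket_1b between -0.006 and 0.006 m and y of gauge_tip in the frame of bracket_1b between -0.006 and 0.006 m and z of gauge_tip in the frame of bracket_1b between 0.013 and 0.0198 m))), for 0.1 s.
2. The gauge is tried in the bracket of place 2 (right through a full-size hole, or as far in as an undersize one lets it) (((x of gauge_tip in the frame of bracket_2a between -0.006 and 0.006 m and y of gauge_tip in the frame of bracket_2a between -0.006 and 0.006 m and z of gauge_tip in the frame of bracket_2a between 0.013 and 0.0198 m) or (x of gauge_tip in the frame of bracket_2b between -0.006 and 0.006 m and y of gauge_tip in the frame of bracket_2b between -0.006 and 0.006 m and z of gauge_tip in the frame of bracket_2b between -0.03 and 0.003 m))), for 0.1 s.
3. The gauge is tried in the bracket of place 3 (right through a full-size hole, or as far in as an undersize one lets it) (((x of gauge_tip in the frame of bracket_3a between -0.006 and 0.006 m and y of gauge_tip in the frame of bracket_3a between -0.006 and 0.006 m and z of gauge_tip in the frame of bracket_3a between 0.013 and 0.0198 m) or (x of gauge_tip in the frame of bracket_3b between -0.006 and 0.006 m and y of gauge_tip in the frame of bracket_3b between -0.006 and 0.006 m and z of gauge_tip in the frame of bracket_3b between -0.03 and 0.003 m))), for 0.1 s.
4. The gauge is tried in the bracket of place 4 (right through a full-size hole, or as far in as an undersize one lets it) (((x of gauge_tip in the frame of bracket_4a between -0.006 and 0.006 m and y of gauge_tip in the frame of bracket_4a between -0.006 and 0.006 m and z of gauge_tip in the frame of bracket_4a between -0.03 and 0.003 m) or (x of gauge_tip in the frame of bracket_4b between -0.006 and 0.006 m and y of gauge_tip in the frame of bracket_4b between -0.006 and 0.006 m and z of gauge_tip in the frame of bracket_4b between 0.013 and 0.0198 m))), for 0.1 s.
5. The gauge is back upright and home in its stand (horizontal distance between gauge and stand_mouth below 0.008 m and z of gauge in the frame of stand_mouth between 0.028 and 0.04 m and angle between gauge's own z axis and vertical below 0.15 rad), for 0.2 s.
At the end, for the whole second after the job is handed in: Full-size brackets hang at rest on the bar, web on its top (7 mm), within 20 mm of its centre line, tilted under 0.25 rad; undersize ones rest on the tray floor (centre under 42 mm up); the gauge is upright (0.15 rad) in its stand, shoulder within 6 mm of home (all of step 5 and x of bracket_1a in the frame of bar_top between -0.02 and 0.02 m and y of bracket_1a in the frame of bar_top between -0.15 and 0.15 m and z of bracket_1a in the frame of bar_top between -0.019 and -0.005 m and angle between each of bracket_1a, bracket_2b, bracket_3b, bracket_4a's own z axis and vertical below 0.25 rad and linear speed of each of bracket_1a, bracket_2b, bracket_3b, bracket_4a, bracket_1b, bracket_2a, bracket_3a, bracket_4b below 0.05 m/s and x of bracket_2b in the frame of bar_top between -0.02 and 0.02 m and y of bracket_2b in the frame of bar_top between -0.15 and 0.15 m and z of bracket_2b in the frame of bar_top between -0.019 and -0.005 m and x of bracket_3b in the frame of bar_top between -0.02 and 0.02 m and y of bracket_3b in the frame of bar_top between -0.15 and 0.15 m and z of bracket_3b in the frame of bar_top between -0.019 and -0.005 m and x of bracket_4a in the frame of bar_top between -0.02 and 0.02 m and y of bracket_4a in the frame of bar_top between -0.15 and 0.15 m and z of bracket_4a in the frame of bar_top between -0.019 and -0.005 m and x of bracket_1b in the frame of tray between -0.055 and 0.055 m and y of bracket_1b in the frame of tray between -0.12 and 0.12 m and z of bracket_1b in the frame of tray between 0 and 0.042 m and x of bracket_2a in the frame of tray between -0.055 and 0.055 m and y of bracket_2a in the frame of tray between -0.12 and 0.12 m and z of bracket_2a in the frame of tray between 0 and 0.042 m and x of bracket_3a in the frame of tray between -0.055 and 0.055 m and y of bracket_3a in the frame of tray between -0.12 and 0.12 m and z of bracket_3a in the frame of tray between 0 and 0.042 m and x of bracket_4b in the frame of tray between -0.055 and 0.055 m and y of bracket_4b in the frame of tray between -0.12 and 0.12 m and z of bracket_4b in the frame of tray between 0 and 0.042 m); the robot touches nothing.
It fails at once if The gauge is forced: more than 40 N between gauge and a bracket (contact force between gauge and bracket_1a above 40 N or contact force between gauge and bracket_1b above 40 N or contact force between gauge and bracket_2a above 40 N or contact force between gauge and bracket_2b above 40 N or contact force between gauge and bracket_3a above 40 N or contact force between gauge and bracket_3b above 40 N or contact force between gauge and bracket_4a above 40 N or contact force between gauge and bracket_4b above 40 N).
It fails at once if A bystander is moved more than 5 cm (distance of any of tape, cup, bottle, jar, sander from where it was at the start of the episode above 0.05 m).
It fails at once if A bystander is knocked over (angle between any of tape, cup, bottle, jar, sander's own z axis and vertical above 0.6 rad).
Of bracket_1a, bracket_1b only 1 to 1 are there at a start; the rules pass over those that are not, and their reading is None.
Of bracket_2a, bracket_2b only 1 to 1 are there at a start; the rules pass over those that are not, and their reading is None.
Of bracket_3a, bracket_3b only 1 to 1 are there at a start; the rules pass over those that are not, and their reading is None.
Of bracket_4a, bracket_4b only 1 to 1 are there at a start; the rules pass over those that are not, and their reading is None.
Of bracket_1a, bracket_1b, bracket_4a, bracket_4b only 3 to 4 are there at a start; the rules pass over those that are not, and their reading is None.
At some moment in a run one of bracket_1b, bracket_2a, bracket_3a, bracket_4b may be knocked a few centimetres aside while the robot is not near it.
It also fails if it takes over 208 s, if anything falls off the work surface, if the arm or the gripper's body presses on something with over 40 N, if the wrist force passes 120 N, or if a joint passes its speed limit or range.

ROBOT

A 6-joint arm with a two-finger parallel gripper is mounted at the origin on the work surface. World frame = base frame: x ahead of the robot, y to its left, z up, the work surface at z = 0. Lengths are in m, angles in rad, forces in N, time in s.
With the tool pointing down it reaches from about 0.35 to 0.975 m from the base axis. Payload 4.9 kg.
Tool frame: the origin (TCP) lies midway between the tips of the shut fingers; the grasp point (between the pads) lies 19 mm behind it (manip.grip_point_offset is the distance from the TCP to the grasp point, in m); z points along the fingers, y is the direction in which the jaws open and shut (so a half turn about z gives the same grasp; the last joint's range is limited). The gripper opens to 85 mm and grips with 20 to 120 N. Pads are 22 mm wide; open, the fingers measure 114 mm over their backs; the gripper's body (76 mm by 85 mm) begins 54 mm behind the grasp point. The pads swing forward as they close: fully open they stand 13 mm farther back than shut.
Start: joints at [1.11, 0.053, 1.613, -0, 1.476, -0.119], TCP at [0.209, 0.589, 0.231] pointing down, gripper open.
Joint ranges: [-3.01, 3.01], [-1.01, 2.22], [0.06, 2.58], [-1.02, 4.17], [0.09, 2.62], [-3.14, 3.14]. Speed limits (rad/s): [2.57, 2.57, 3.14, 3.14, 3.14, 3.14].

INTERFACE

Orientations are given as a unit quaternion [w, x, y, z].
In Python, from plant import manip gives the robot as it stands. The module is installed in compiled form; this text tells all that it offers.
- The arm moves only by the tool send_rows, never from a script. Its argument "steps" is a list of rows, each a list of 6 numbers: the shift along the tool's x, y, z in m, then the turn, a rotation vector about the tool's x, y, z in degrees. In form: [[dx, dy, dz, wx, wy, wz], ...]. A call has 1 to 8 rows; each row shifts and turns the commanded pose from where the row before left it, along the tool's axes as they then stand; what a row does not reach is not made up. A row lasts 1/8 s, in which the tool goes at most 62.5 mm and 10.7 degrees, less where a joint would pass 70% of its speed; a pose out of reach is approached as far as the arm can. A call is refused whole if a number of a shift passes 0.0625 or a number of a turn 10.7, either way. A call with a gripper value outside its range is refused whole. "grip" is the opening, from 0 (shut) to 1 (fully open), set as the call begins (left out, the last holds). The fingers move at their own pace and stop on an object; the grip force is fixed at half the most. Time passes only in rows, so rows that do not move let the fingers close. It gives the time, the measured TCP pose, the force and the opening at its end, in the units of the state.
- manip.state(): the state, without advancing time (a new reading comes with each control period).
- manip.grab_frame(name): name is "scene" or "top" or "wrist"; returns the picture (420x560x3 uint8, blue, green, red); there is no depth.
- manip.get_calibration(name): a dict with "K" (3x3 intrinsics, pixels), "R" (3x3) and "t" (3): a world point X has camera coordinates R X + t. Camera axes: x right, y down, z forward; pixel columns grow to the right and rows downward; lengths in m; the calibration is good to about 2 mm. A picture is of the moment at which its call begins: read the wrist's pose just before it. get_calibration takes no time and is no camera call; for the wrist camera it gives the pose at the moment of the call.
- manip.job_done(): hands the job in, once; it reports no verdict.
The state is a dict: "time": time; "joint_pos": joint angles; "joint_vel": joint speeds; "joint_efforts": joint torques, N m; "tool_pos": TCP position; "tool_rot": TCP orientation; "contact_force": force on the tool from outside, world axes, zero at the start; "ft_torque": the same for the moment, N m; "gripper_width": opening from 0.0 (shut) to 1.0 (fully open).
Only numpy, scipy, OpenCV 4.12 (cv2) and the standard library are available. Lean on these libraries where they do the work, as an engineer would, in place of code of your own. Each camera call takes 0.05 s, during which the arm holds its last target.

## Working session

There is one attempt and no reset: what is moved stays moved. The work goes in short steps, Python scripts to look and compute and a tool call to move; the robot and the scene stay as the last step left them, time stands still between calls to the robot, and variables do not carry over. Pictures are saved under pics/ and viewed, and the job is handed in when it is done.

Besides the shell and the picture viewer there is one more tool, called after "Request:" as a command line: name --pt "numbers of a row" for each row, then --argument value for the rest. send_rows: Moves the arm, as the interface text tells. Its arguments: {"type":"object","properties":{"steps":{"type":"array"},"grip":{"type":"number"}},"required":["steps"]}

```bash
mkdir -p pics; python3 - <<'E'
from plant import manip
import cv2,json
print(manip.state())
for n in("scene","top","wrist"):
    c=manip.get_calibration(n); print(n,c)
    cv2.imwrite(f"pics/{n}0.png",manip.grab_frame(n))
print(manip.grip_point_offset)
E
```

```text
{'time': 0.0, 'joint_pos': array([ 1.10999910e+00,  5.33721938e-02,  1.61430772e+00, -2.43405770e-05,
        1.47603294e+00, -1.18995569e-01]), 'joint_vel': array([-7.84114404e-04, -2.43459717e-04,  8.74020210e-04, -1.94556350e-03,
       -1.03888776e-03,  6.63467897e-05]), 'joint_efforts': array([-1.71230590e-04, -3.93691134e+01, -3.70174062e+01, -2.07357944e-04,
        7.12971363e-03, -7.77281429e-06]), 'tool_pos': array([0.20920792, 0.58826752, 0.23004534]), 'tool_rot': array([-2.91424201e-04,  1.70068881e-01,  9.85431607e-01, -1.01933020e-03]), 'contact_force': array([-0.54278571, -0.04359263, -0.05281065]), 'ft_torque': array([-0.02388945,  0.01284043, -0.00310564]), 'gripper_width': 0.9986393219678731}
scene {'K': array([[394.33116988,   0.        , 279.81429565],
       [  0.        , 394.33116988, 210.71230403],
       [  0.        ,   0.        ,   1.        ]]), 'R': array([[-0.64226058,  0.76629494, -0.01712929],
       [ 0.62223983,  0.50821269, -0.59543048],
       [-0.44757004, -0.39308005, -0.80322421]]), 't': array([ 0.31816131, -0.25602645,  1.5223022 ])}
top {'K': array([[475.42313928,   0.        , 281.67141103],
       [  0.        , 475.42313928, 217.68884812],
       [  0.        ,   0.        ,   1.        ]]), 'R': array([[ 0.01679601, -0.99983606, -0.00676383],
       [-0.98123401, -0.01518315, -0.19222196],
       [ 0.19208775,  0.00986546, -0.98132816]]), 't': array([0.02337762, 0.52736374, 1.60582042])}
wrist {'K': array([[333.35328692,   0.        , 283.99532009],
       [  0.        , 333.35328692, 207.13529375],
       [  0.        ,   0.        ,   1.        ]]), 'R': array([[ 0.3357408 ,  0.94195393, -0.00095679],
       [ 0.89497379, -0.31867855,  0.31219529],
       [ 0.29376867, -0.105673  , -0.95001747]]), 't': array([-0.62426907, -0.04107573,  0.38023884])}
0.0187
```

View pics/scene0.png

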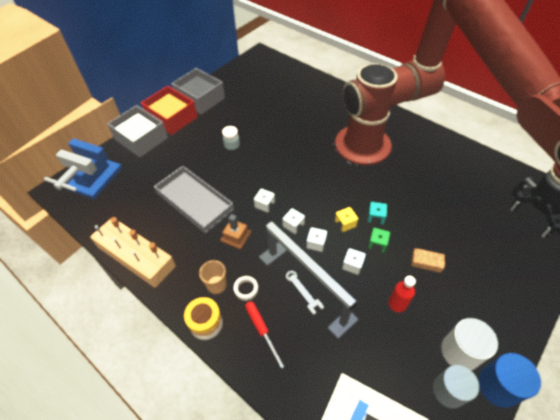

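View pics/top0.png

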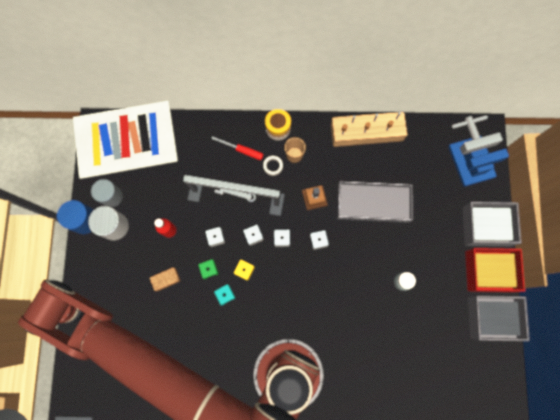

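View pics/wrist0.png

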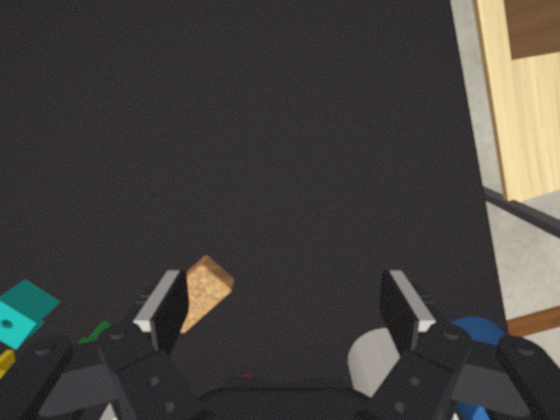

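The four white brackets sit in the top view at (215,236), (253,234), (282,238) and (319,239), which are places 1 to 4. The green, turquoise and yellow look-alikes are at (208,269), (224,295) and (244,270). The stand with the gauge is at (315,196), the tray at (375,201) and the bar at (233,187). Next I enlarge this area to measure it.

```bash
cat > h.py <<'E'
import numpy as np,cv2
from plant import manip
def ray(cal,u,v):
    K,R,t=[np.array(cal[k]) for k in("K","R","t")]
    d=R.T@np.linalg.inv(K)@np.array([u,v,1.]); return -R.T@t,d
def onz(cal,u,v,z):
    o,d=ray(cal,u,v); return (o+d*(z-o[2])/d[2])
def proj(cal,X):
    p=np.array(cal["K"])@(np.array(cal["R"])@np.array(X)+np.array(cal["t"])); return p[:2]/p[2]
E
python3 - <<'E'
from h import *
im=cv2.imread("pics/top0.png"); c=manip.get_calibration("top")
cv2.imwrite("pics/topcrop0.png",cv2.resize(im[165:315,150:420],None,fx=2.9,fy=2.9,interpolation=cv2.INTER_CUBIC))
im2=cv2.imread("pics/scene0.png")
cv2.imwrite("pics/scenecrop0.png",cv2.resize(im2[150:350,150:420],None,fx=2.9,fy=2.9,interpolation=cv2.INTER_CUBIC))
hsv=cv2.cvtColor(im,cv2.COLOR_BGR2HSV)
m=((hsv[...,2]>170)&(hsv[...,1]<60)).astype(np.uint8)
n,l,s,ce=cv2.connectedComponentsWithStats(m)
for i in range(1,n):
    if s[i,4]>40 and 200<ce[i][1]<260:
        cnt=cv2.findContours((l==i).astype(np.uint8),0,2)[0][0]
        print(ce[i].round(1),s[i,4],cv2.minAreaRect(cnt),onz(c,*ce[i],.044).round(4))
m=((hsv[...,2]<60)).astype(np.uint8)
E
```

```text
[373.8 202.3] 1973 ((373.4732971191406, 202.32435607910156), (68.53056335449219, 30.52513885498047), 2.6630008220672607) [ 0.5885 -0.2911  0.044 ]
[ 19.8 210.7] 155 ((23.5, 209.5), (9.0, 27.0), 90.0) [0.539  0.9552 0.044 ]
[103.4 220.9] 674 ((103.5, 221.0), (28.0, 29.0), 90.0) [0.5073 0.6566 0.044 ]
[492.2 224. ] 1273 ((492.0, 224.0), (32.0, 40.0), 90.0) [ 0.5174 -0.7012  0.044 ]
[158.3 222.4] 55 ((158.5, 222.5), (7.0, 7.0), 90.0) [0.5047 0.4634 0.044 ]
[ 57.4 252.7] 686 ((57.8719596862793, 251.15243530273438), (13.03092098236084, 55.76792907714844), 6.34019136428833) [0.3928 0.8062 0.044 ]
[252.7 234.2] 225 ((252.68963623046875, 234.22412109375), (15.412713050842285, 14.855627059936523), 68.19859313964844) [0.4682 0.1317 0.044 ]
[214.2 236. ] 224 ((214.2647247314453, 236.058837890625), (15.279744148254395, 15.037208557128906), 75.96376037597656) [0.4597 0.2655 0.044 ]
[281.7 237.3] 235 ((281.5, 237.5), (15.0, 15.0), 90.0) [0.4588 0.0308 0.044 ]
[319.  239.1] 226 ((319.0294494628906, 239.11766052246094), (15.279744148254395, 15.037208557128906), 75.96376037597656) [ 0.4548 -0.0988  0.044 ]
```

View pics/topcrop0.png

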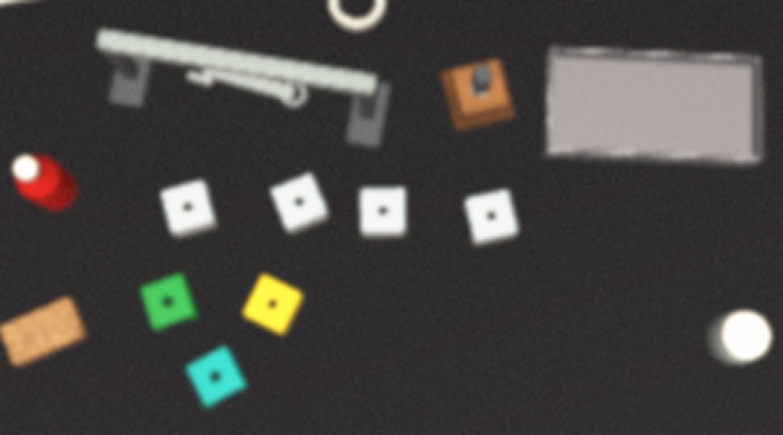

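View pics/scenecrop0.png

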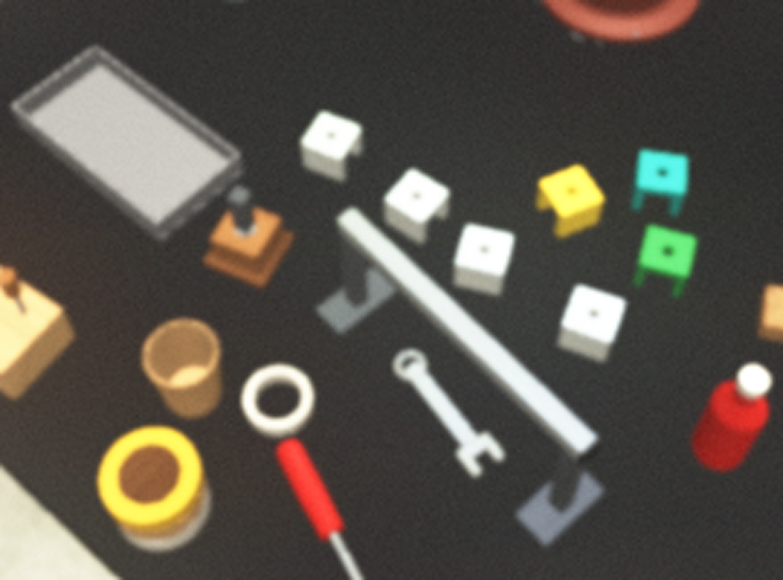

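```bash
python3 - <<'E'
from h import *
c=manip.get_calibration("top")
f=lambda u,v,z:onz(c,150+u/2.9,165+v/2.9,z).round(4)
print("bar",f(98,40,.16),f(377,83,.16))
print("tray",[f(*p,.035) for p in((548,47),(763,57),(760,158),(546,153))])
print("gauge",f(483,72,.109)); print("stand",[f(*p,.045) for p in((443,70),(498,60),(513,105),(457,117))])
print("yel..",[f(*p,.044) for p in((272,303),(168,301),(216,377))])
w=manip.get_calibration("wrist"); print("campos",-np.array(w["R"]).T@w["t"])
s=manip.state()
from scipy.spatial.transform import Rotation as Ro
q=s["tool_rot"];T=Ro.from_quat([q[1],q[2],q[3],q[0]]).as_matrix()
print("cam in tool",T.T@(-np.array(w["R"]).T@w["t"]-s["tool_pos"]),"\n",np.array(w["R"])@T)
E
```

```text
bar [0.6318 0.357  0.16  ] [0.5861 0.0376 0.16  ]
tray [array([ 0.666 , -0.1703,  0.035 ]), array([ 0.6572, -0.434 ,  0.035 ]), array([ 0.5308, -0.4258,  0.035 ]), array([ 0.5329, -0.167 ,  0.035 ])]
gauge [ 0.6139 -0.0856  0.109 ]
stand [array([ 0.6323, -0.0409,  0.045 ]), array([ 0.6459, -0.108 ,  0.045 ]), array([ 0.5897, -0.1263,  0.045 ]), array([ 0.5738, -0.0584,  0.045 ])]
yel.. [array([0.3453, 0.1588, 0.044 ]), array([0.3457, 0.282 , 0.044 ]), array([0.2579, 0.2216, 0.044 ])]
campos [0.13467095 0.61516157 0.37361336]
cam in tool [ 7.92907436e-02 -3.21784551e-05 -1.43282351e-01] 
 [[-6.03087147e-04  9.99999396e-01 -9.19078929e-04]
 [-9.49956116e-01 -8.60010741e-04 -3.12382200e-01]
 [-3.12382802e-01  6.84690960e-04  9.49956060e-01]]
```

```bash
cat >> h.py <<'E'
from scipy.spatial.transform import Rotation as Ro
def pose():
    s=manip.state();q=s["tool_rot"];return np.array(s["tool_pos"]),Ro.from_quat([q[1],q[2],q[3],q[0]])
def Rdown(yaw): # tool y at angle yaw(deg), z down
    a=np.radians(yaw);y=np.array([np.cos(a),np.sin(a),0]);z=np.array([0,0,-1.]);return Ro.from_matrix(np.c_[np.cross(y,z),y,z])
def yawof(R): y=R.as_matrix()[:,1]; return np.degrees(np.arctan2(y[1],y[0]))
def plan(wps,start=None):
    """wps: list of (xyz,yaw,nrows)"""
    p,R=pose() if start is None else start
    p=p.copy();out=[]
    for xyz,yaw,n in wps:
        Rt=Rdown(yaw);xyz=np.array(xyz)
        for k in range(n):
            f=1/(n-k)
            d=R.inv().apply((xyz-p)*f); w=np.degrees((R.inv()*Rt).as_rotvec())*f
            d=d.round(4);w=w.round(1)
            out.append([float(v) for v in d]+[float(v) for v in w])
            p=p+R.apply(d);R=R*Ro.from_rotvec(np.radians(w))
    for i in range(0,len(out),8): print("["+", ".join("["+", ".join(f"{v:g}" for v in r)+"]" for r in out[i:i+8])+"]")
    print("ends",p.round(4),round(yawof(R),2))
def st():
    s=manip.state();p,R=pose();print("t",round(s["time"],2),p.round(4),"yaw",round(yawof(R),2),"F",s["contact_force"].round(2),"g",round(s["gripper_width"],3))
E
python3 - <<'E'
from h import *
plan([([.605,-.085,.30],11.5,16)])
E
```

```text
[[-0.0374, -0.0314, -0.0043, -0, 0, 3.7], [-0.0394, -0.0289, -0.0043, -0, 0, 3.7], [-0.0411, -0.0263, -0.0043, -0, 0, 3.7], [-0.0427, -0.0236, -0.0043, -0, 0, 3.7], [-0.0442, -0.0208, -0.0043, -0, 0, 3.7], [-0.0454, -0.0179, -0.0043, -0, 0, 3.7], [-0.0465, -0.0149, -0.0043, -0, 0, 3.7], [-0.0474, -0.0119, -0.0043, -0, 0, 3.7]]
[[-0.048, -0.0088, -0.0043, -0, 0, 3.7], [-0.0485, -0.0057, -0.0043, -0, 0, 3.7], [-0.0487, -0.0025, -0.0043, -0, 0, 3.7], [-0.0488, 0.0006, -0.0043, -0, 0, 3.6], [-0.0487, 0.0037, -0.0043, -0, 0, 3.7], [-0.0483, 0.0068, -0.0044, -0, 0, 3.6], [-0.0478, 0.0099, -0.0043, -0, 0, 3.7], [-0.0471, 0.0129, -0.0044, -0.1, 0.1, 3.6]]
ends [ 0.605 -0.085  0.3  ] 11.52
```

Request:
send_rows --pt "-0.037 -0.031 -0.004 0 0 3.7" --pt "-0.039 -0.029 -0.004 0 0 3.7" --pt "-0.041 -0.026 -0.004 0 0 3.7" --pt "-0.043 -0.024 -0.004 0 0 3.7" --pt "-0.044 -0.021 -0.004 0 0 3.7" --pt "-0.045 -0.018 -0.005 0 0 3.7" --pt "-0.047 -0.015 -0.005 0 0 3.7" --pt "-0.047 -0.012 -0.005 0 0 3.7"

```text
time: 1.15
tool_pos: [0.4064, 0.2508, 0.2662]
tool_rot: [-0.0, 0.417, 0.909, -0.0]
contact_force: [0.2, -0.2, -0.0]
gripper_width: 1.002
```

Request:
send_rows --pt "-0.048 -0.009 -0.004 0 0 3.7" --pt "-0.048 -0.006 -0.004 0 0 3.7" --pt "-0.049 -0.002 -0.004 0 0 3.7" --pt "-0.049 0 -0.004 0 0 3.7" --pt "-0.049 0.004 -0.005 0 0 3.7" --pt "-0.048 0.007 -0.005 0 0 3.7" --pt "-0.048 0.01 -0.005 0 0 3.7" --pt "-0.047 0.013 -0.005 0 0 3.5"

```text
time: 2.15
tool_pos: [0.6041, -0.0863, 0.302]
tool_rot: [-0.0, 0.634, 0.773, -0.0]
contact_force: [0.6, 0.6, -0.2]
gripper_width: 1.003
```

```bash
python3 - <<'E'
from h import *
st(); c=manip.get_calibration("wrist"); im=manip.grab_frame("wrist"); cv2.imwrite("pics/w1.png",im); st()
import pickle; pickle.dump(c,open("w1.pkl","wb"))
E
```

```text
t 2.15 [ 0.6041 -0.0863  0.302 ] yaw 11.29 F [ 0.64  0.58 -0.22] g 1.003
t 2.2 [ 0.606  -0.0912  0.3021] yaw 10.97 F [-2.53 -3.07 -0.58] g 1.0
```

View pics/w1.png

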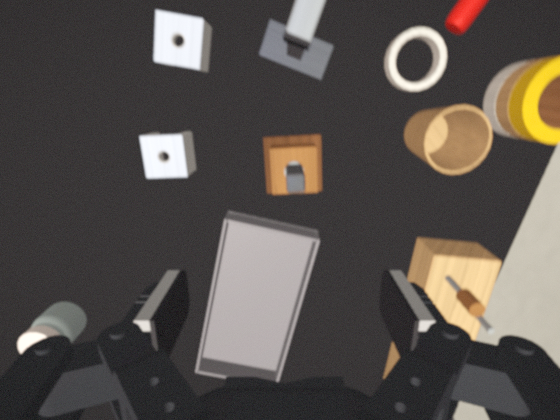

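```bash
python3 - <<'E'
from h import *
st(); c=manip.get_calibration("wrist"); im=manip.grab_frame("wrist"); cv2.imwrite("pics/w2.png",im); st()
import pickle; pickle.dump(c,open("w2.pkl","wb"))
cv2.imwrite("pics/w2c.png",cv2.resize(im[110:220,240:350],None,fx=5.4,fy=5.4,interpolation=cv2.INTER_CUBIC))
E
```

```text
t 2.2 [ 0.606  -0.0912  0.3021] yaw 10.97 F [-2.53 -3.07 -0.58] g 1.0
t 2.25 [ 0.6048 -0.0885  0.3017] yaw 11.13 F [0.41 0.59 0.54] g 1.006
```

View pics/w2c.png

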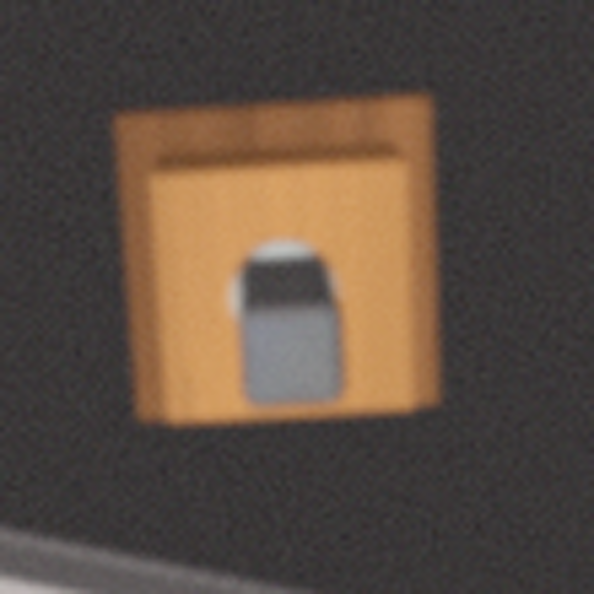

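```bash
python3 - <<'E'
from h import *
import pickle
c=pickle.load(open("w2.pkl","rb"))
print("g",onz(c,294.3,175.4,.109),"stand",onz(c,292.6,163.5,.045))
plan([([.6125,-.0865,.18],11.1,3),([.6125,-.0865,.072],11.1,4)])
E
```

```text
g [ 0.61687673 -0.08605479  0.109     ] stand [ 0.61675416 -0.08607025  0.045     ]
[[0.0002, 0.0027, 0.0406, -0, 0, 0], [0.0002, 0.0027, 0.0406, -0, 0, 0], [0.0002, 0.0026, 0.0405, -0, 0.1, 0], [-0, 0, 0.027, -0, -0, 0], [-0, 0, 0.027, -0, -0, 0], [-0, 0, 0.027, -0, -0, 0], [-0.0001, 0.0001, 0.027, -0, -0, 0]]
ends [ 0.6125 -0.0865  0.072 ] 11.13
```

Request:
send_rows --pt "0 0.004 0.04 0 0 0" --pt "0 0.004 0.04 0 0 0" --pt "0 0.004 0.04 0 0 0" --pt "0 0 0.03 0 0 0" --pt "0 0 0.03 0 0 0" --pt "0 0 0.025 0 0 0" --pt "0 0 0.023 0 0 0" --pt "0 0 0 0 0 0"

```text
time: 3.25
tool_pos: [0.613, -0.0812, 0.0716]
tool_rot: [-0.003, 0.633, 0.774, -0.001]
contact_force: [0.8, -0.1, 0.2]
gripper_width: 1.001
```

```bash
python3 - <<'E'
from h import *
st(); im=manip.grab_frame("wrist"); cv2.imwrite("pics/w3.png",im); st()
E
```

```text
t 3.25 [ 0.613  -0.0812  0.0716] yaw 11.46 F [ 0.85 -0.05  0.23] g 1.001
t 3.3 [ 0.6143 -0.0816  0.0734] yaw 11.46 F [ 1.23 -0.3  -0.46] g 1.001
```

View pics/w3.png

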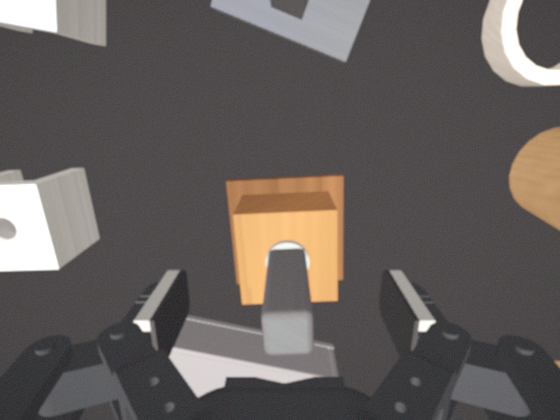

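Request:
send_rows --pt "-0.0045 0.001 0 0 0 0" --pt "0 0 0 0 0 0" --pt "0 0 0 0 0 0"

```text
time: 3.68
tool_pos: [0.6178, -0.0869, 0.0753]
tool_rot: [0.001, 0.633, 0.774, 0.0]
contact_force: [-0.2, -0.4, -0.4]
gripper_width: 0.999
```

```bash
python3 - <<'E'
from h import *
st(); im=manip.grab_frame("wrist"); cv2.imwrite("pics/w4.png",im); st()
E
```

```text
t 3.67 [ 0.6178 -0.0869  0.0753] yaw 11.41 F [-0.21 -0.38 -0.4 ] g 0.999
t 3.73 [ 0.6176 -0.0868  0.075 ] yaw 11.41 F [ 0.58  0.06 -0.66] g 1.0
```

View pics/w4.png

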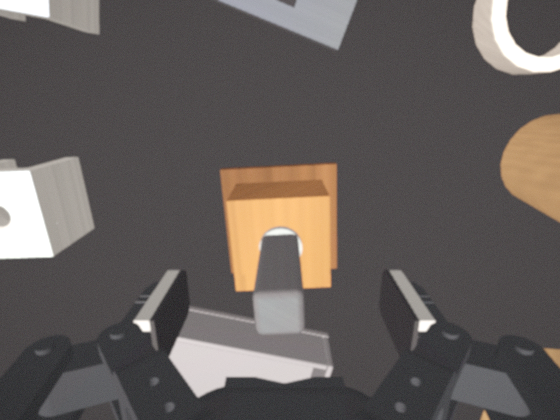

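The handle top at (279,310) lies between the pads, so I close the gripper.

Request:
send_rows --pt "0 0 0 0 0 0" --pt "0 0 0 0 0 0" --pt "0 0 0 0 0 0" --pt "0 0 0 0 0 0" --pt "0 0 0 0 0 0" --pt "0 0 0 0 0 0" --pt "0 0 0 0 0 0" --grip 0

```text
time: 4.6
tool_pos: [0.6171, -0.0866, 0.0742]
tool_rot: [-0.0, 0.633, 0.774, -0.0]
contact_force: [0.1, 0.0, -0.3]
gripper_width: 0.224
```

```bash
python3 - <<'E'
from h import *
st(); im=manip.grab_frame("wrist"); cv2.imwrite("pics/w5.png",im); st()
E
```

```text
t 4.6 [ 0.6171 -0.0866  0.0742] yaw 11.42 F [ 0.14  0.02 -0.34] g 0.224
t 4.65 [ 0.6172 -0.0866  0.0742] yaw 11.41 F [-0.02  0.18 -0.72] g 0.228
```

View pics/w5.png

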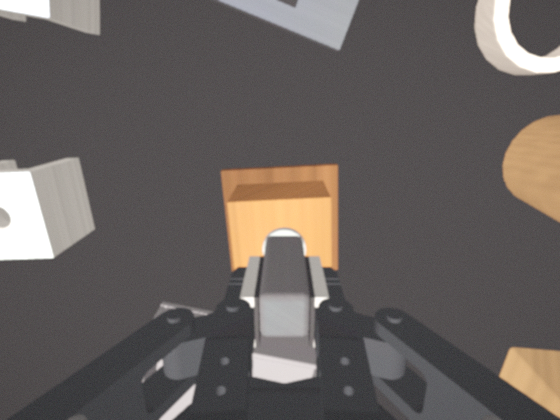

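```bash
python3 - <<'E'
from h import *
plan([([.6172,-.0866,.26],11.4,4),([.458,.262,.22],11.4,8)])
E
```

```text
[[0, 0, -0.0464, -0, -0, 0], [0, 0, -0.0465, -0, -0, 0], [0, 0, -0.0464, -0, -0, 0], [0, 0, -0.0465, -0, -0, 0], [0.0467, -0.0109, 0.005, -0, -0, 0], [0.0466, -0.0109, 0.005, -0, -0, 0], [0.0467, -0.0109, 0.005, -0, -0, 0], [0.0466, -0.0109, 0.005, -0, -0, 0]]
[[0.0467, -0.0109, 0.005, -0, -0, 0], [0.0466, -0.0108, 0.005, -0, -0, 0], [0.0467, -0.0109, 0.005, -0, -0, 0], [0.0466, -0.0108, 0.0051, -0, -0, 0]]
ends [0.458 0.262 0.22 ] 11.41
```

Request:
send_rows --pt "0 0 -0.03 0 0 0" --pt "0 0 -0.05 0 0 0" --pt "0 0 -0.055 0 0 0" --pt "0 0 -0.05 0 0 0" --pt "0.046 -0.011 0 0 0 0" --pt "0.047 -0.011 0 0 0 0" --pt "0.047 -0.011 0 0 0 0" --pt "0.047 -0.011 0 0 0 0"

```text
time: 5.65
tool_pos: [0.5362, 0.0892, 0.2592]
tool_rot: [0.0, 0.633, 0.774, 0.0]
contact_force: [0.2, 0.7, -0.3]
gripper_width: 0.228
```

Request:
send_rows --pt "0.047 -0.011 0.01 0 0 0" --pt "0.047 -0.011 0.01 0 0 0" --pt "0.047 -0.011 0.01 0 0 0" --pt "0.045 -0.011 0.01 0 0 0" --pt "0 0 0 0 0 0" --pt "0 0 0 0 0 0" --pt "0 0 0 0 0 0"

```text
time: 6.52
tool_pos: [0.4579, 0.2608, 0.2197]
tool_rot: [0.0, 0.634, 0.773, 0.0]
contact_force: [-0.1, 0.2, -0.4]
gripper_width: 0.224
```

```bash
cat >> h.py <<'E'
import pickle
def snap(name,cam="wrist"):
    c=manip.get_calibration(cam); st(); im=manip.grab_frame(cam); cv2.imwrite(f"pics/{name}.png",im); pickle.dump(c,open(name+".pkl","wb")); return im,c
E
python3 - <<'E'
from h import *
snap("b1a")
E
```

```text
t 6.53 [0.4579 0.2608 0.2197] yaw 11.33 F [-0.07  0.18 -0.4 ] g 0.224
```

View pics/b1a.png

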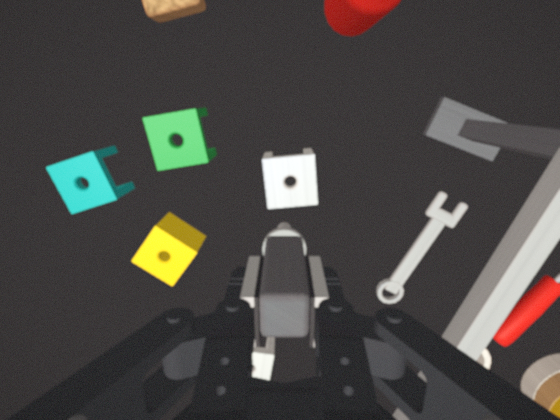

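```bash
cat >> h.py <<'E'
def hole(im,c,near,half=40,z=.044,name=None):
    u0,v0=[int(round(a)) for a in near]
    x0=max(0,u0-half);y0=max(0,v0-half)
    cr=im[y0:v0+half,x0:u0+half].copy(); hsv=cv2.cvtColor(cr,cv2.COLOR_BGR2HSV)
    m=((hsv[...,2]>130)&(hsv[...,1]<70)).astype(np.uint8)
    cn,h=cv2.findContours(m,cv2.RETR_CCOMP,cv2.CHAIN_APPROX_NONE)
    best=[(cv2.contourArea(cn[i]),i) for i in range(len(cn)) if h[0][i][3]>=0]
    res=[]
    for a,i in sorted(best)[::-1][:2]:
        g=cn[i].reshape(-1,2).astype(np.float32); (cx,cy),r=cv2.minEnclosingCircle(g)
        mm=cv2.moments(g); cx,cy=mm["m10"]/max(mm["m00"],1e-9),mm["m01"]/max(mm["m00"],1e-9)
        outer=cn[h[0][i][3]]
        P=np.array([onz(c,p[0][0]+x0,p[0][1]+y0,z)[:2] for p in outer],np.float32)
        print("hole px",round(cx+x0,1),round(cy+y0,1),"A",a,"->",onz(c,cx+x0,cy+y0,z).round(4),"outer rect",cv2.minAreaRect(P*1000))
        box=cv2.boxPoints(cv2.minAreaRect(outer))
        cv2.drawContours(cr,[box.astype(int)],0,(0,0,255),1)
    cv2.imwrite(f"pics/{name}.png",cv2.resize(cr,None,fx=6,fy=6,interpolation=cv2.INTER_CUBIC)) if name else 0
E
python3 - <<'E'
from h import *
im=cv2.imread("pics/b1a.png");c=pickle.load(open("b1a.pkl","rb"))
hole(im,c,(290,181),40,name="b1ac")
E
```

```text
hole px 289.8 181.0 A 92.5 -> [0.4641 0.2641 0.044 ] outer rect ((463.77569580078125, 265.614501953125), (52.60009002685547, 57.61857986450195), 16.743074417114258)
```

View pics/b1ac.png

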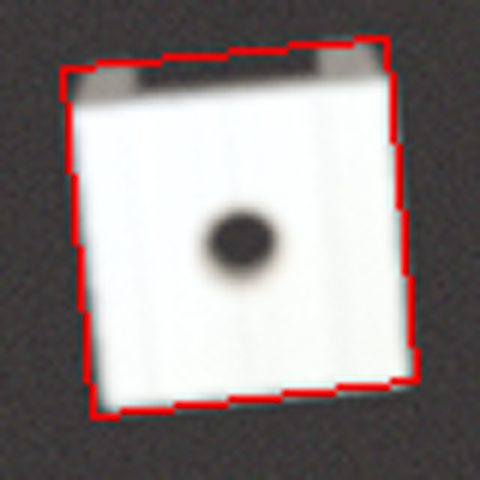

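Request:
send_rows --pt "0.0005 0.002 0.035 0 0 0" --pt "0.0005 0.002 0.035 0 0 0" --pt "0.0005 0.0028 0.025 0 0 0" --pt "0 0 0.01 0 0 0" --pt "0 0 0 0 0 0" --pt "0 0 0 0 0 0"

```text
time: 7.32
tool_pos: [0.4645, 0.2646, 0.1159]
tool_rot: [0.001, 0.633, 0.774, 0.001]
contact_force: [-1.0, -0.9, -0.5]
gripper_width: 0.226
```

```bash
python3 - <<'E'
from h import *
im,c=snap("b1b")
cv2.imwrite("pics/b1bc.png",cv2.resize(im[130:320,190:390],None,fx=4,fy=3.1,interpolation=cv2.INTER_CUBIC))
E
```

```text
t 7.33 [0.4645 0.2646 0.1159] yaw 11.39 F [-1.01 -0.95 -0.49] g 0.226
```

View pics/b1bc.png

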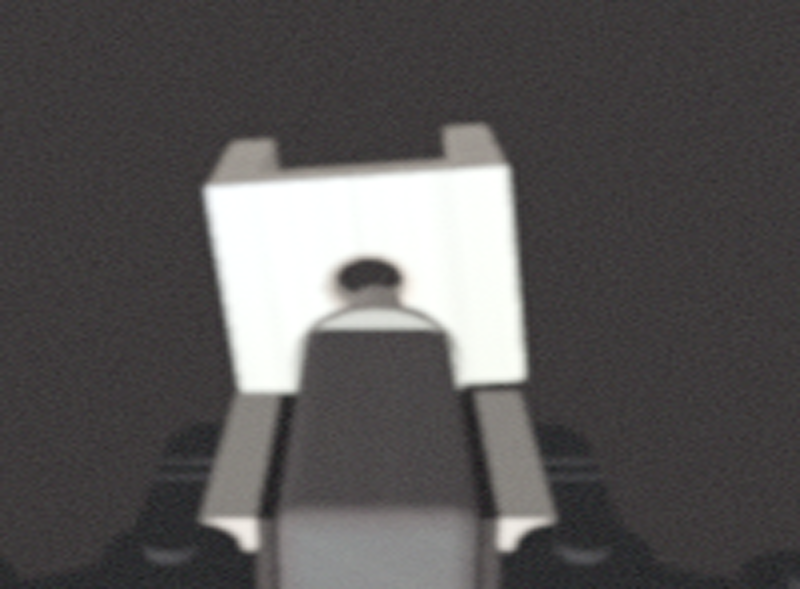

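```bash
cat >> h.py <<'E'
def chk(c,f=(190,130,4,3.1)):
    p,R=pose(); t=p+R.apply([0,0,.0592]); e=p+R.apply([0,0,p[2]-.044])
    for n,X in(("tip",t),("axis@.044",e)):
        q=proj(c,X); print(n,X.round(4),q.round(1),"crop",((q[0]-f[0])*f[2]).round(),((q[1]-f[1])*f[3]).round())
E
python3 - <<'E'
from h import *
im=cv2.imread("pics/b1b.png");c=pickle.load(open("b1b.pkl","rb"))
hole(im,c,(282,220),40); chk(c)
c=manip.get_calibration("wrist");chk(c)
E
```

```text
hole px 282.3 220.0 A 183.0 -> [0.4645 0.2644 0.044 ] outer rect ((463.7715759277344, 265.4447021484375), (51.85384750366211, 58.23904037475586), 16.61410140991211)
tip [0.4647 0.2647 0.0568] [282.7 226.5] crop 371.0 299.0
axis@.044 [0.4647 0.2647 0.044 ] [282.8 219.6] crop 371.0 278.0
tip [0.4647 0.2647 0.0568] [282.7 226.5] crop 371.0 299.0
axis@.044 [0.4647 0.2647 0.044 ] [282.7 219.7] crop 371.0 278.0
```

Request:
send_rows --pt "0 0 0.005 0 0 0" --pt "0 0 0.004 0 0 0" --pt "0 0 0.002 0 0 0" --pt "0 0 0.002 0 0 0" --pt "0 0 0.002 0 0 0" --pt "0 0 0.001 0 0 0" --pt "0 0 0 0 0 0"

```text
time: 8.25
tool_pos: [0.4635, 0.2644, 0.0982]
tool_rot: [-0.0, 0.633, 0.774, -0.0]
contact_force: [0.5, 0.5, -1.0]
gripper_width: 0.226
```

Request:
send_rows --pt "0 0 0.001 0 0 0" --pt "0 0 0.001 0 0 0" --pt "0 0 0 0 0 0"

```text
time: 8.62
tool_pos: [0.4634, 0.2644, 0.0962]
tool_rot: [-0.0, 0.633, 0.774, -0.0]
contact_force: [0.1, -0.5, -0.8]
gripper_width: 0.226
```

Request:
send_rows --pt "0 0 0.002 0 0 0" --pt "0 0 0.002 0 0 0" --pt "0 0 0 0 0 0"

```text
time: 9.0
tool_pos: [0.4633, 0.2643, 0.092]
tool_rot: [-0.0, 0.633, 0.774, -0.0]
contact_force: [-0.5, 0.5, -1.4]
gripper_width: 0.227
```

```bash
python3 - <<'E'
from h import *
im,c=snap("b1d")
cv2.imwrite("pics/b1dc.png",cv2.resize(im[130:320,190:390],None,fx=4,fy=3.1,interpolation=cv2.INTER_CUBIC))
E
```

```text
t 9.0 [0.4633 0.2643 0.092 ] yaw 11.42 F [-0.5   0.52 -1.39] g 0.227
```

View pics/b1dc.png

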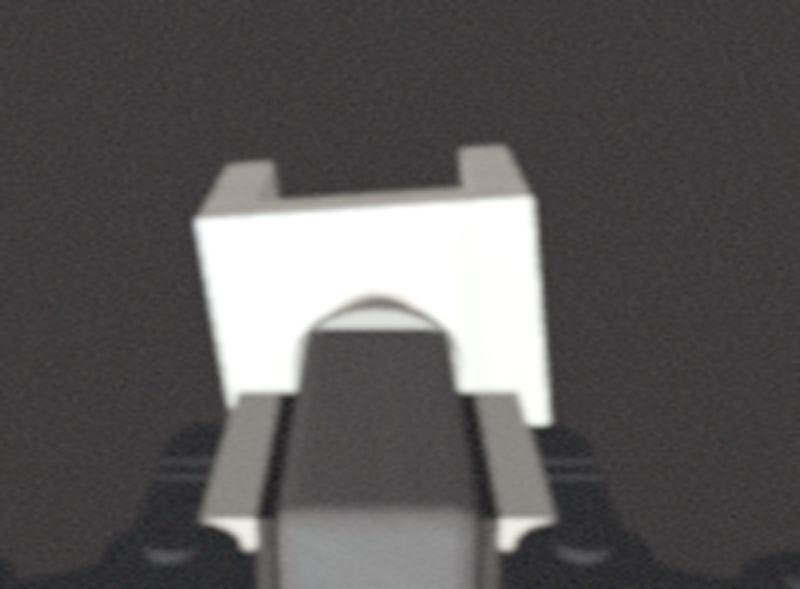

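The pin goes in and the gauge has not slipped in the grip, so the hole is full size. I go on towards the shoulder.

Request:
send_rows --pt "0 0 0.003 0 0 0" --pt "0 0 0.003 0 0 0" --pt "0 0 0.003 0 0 0" --pt "0 0 0.003 0 0 0" --pt "0 0 0.002 0 0 0" --pt "0 0 0 0 0 0" --pt "0 0 0 0 0 0"

```text
time: 9.93
tool_pos: [0.4636, 0.2644, 0.0784]
tool_rot: [0.0, 0.633, 0.774, 0.0]
contact_force: [0.7, 0.0, -1.2]
gripper_width: 0.227
```

```bash
python3 - <<'E'
from h import *
st()
plan([([.4633,.2643,.18],11.4,3),([.4672,.125,.16],11.4,4)])
E
```

```text
t 9.93 [0.4636 0.2644 0.0784] yaw 11.42 F [ 0.67  0.05 -1.18] g 0.227
[[-0, -0.0001, -0.0339, 0, -0, 0], [-0, -0.0001, -0.0338, 0, -0, 0], [-0.0001, -0.0001, -0.0339, 0, -0, 0], [-0.0343, -0.0059, 0.005, 0, -0, 0], [-0.0343, -0.0059, 0.005, 0, -0, 0], [-0.0343, -0.006, 0.005, 0, -0, 0], [-0.0344, -0.0059, 0.005, 0, -0, 0]]
ends [0.4672 0.125  0.16  ] 11.42
```

Request:
send_rows --pt "0 0 -0.03 0 0 0" --pt "0 0 -0.04 0 0 0" --pt "-0.033 -0.004 0 0 0 0" --pt "-0.033 -0.004 0 0 0 0" --pt "-0.033 -0.004 0 0 0 0" --pt "-0.0345 -0.005 0 0 0 0" --pt "0 0 0 0 0 0" --pt "0 0 0 0 0 0"

```text
time: 10.92
tool_pos: [0.4733, 0.1304, 0.1485]
tool_rot: [-0.0, 0.633, 0.774, 0.0]
contact_force: [-0.2, -1.0, -0.8]
gripper_width: 0.224
```

```bash
cat >> h.py <<'E'
def look(name,near=(283,205),half=60,**k):
    im,c=snap(name); chk(c,(190,100,4,2.7)); hole(im,c,near,half,**k)
    cv2.imwrite(f"pics/{name}c.png",cv2.resize(im[100:320,190:390],None,fx=4,fy=2.7,interpolation=cv2.INTER_CUBIC))
E
python3 - <<'E'
from h import *
look("b2a")
E
```

```text
t 10.93 [0.4733 0.1304 0.1485] yaw 11.4 F [-0.19 -0.99 -0.75] g 0.224
tip [0.4733 0.1308 0.0892] [282.7 226.1] crop 371.0 340.0
axis@.044 [0.4733 0.1308 0.044 ] [282.9 204.9] crop 372.0 283.0
hole px 281.5 205.0 A 174.0 -> [0.4723 0.1305 0.044 ] outer rect ((474.1717224121094, 126.2471694946289), (51.36330032348633, 63.297950744628906), 23.482955932617188)
hole px 284.0 226.7 A 77.0 -> [0.4777 0.113  0.044 ] outer rect ((474.1717224121094, 126.2471694946289), (51.36330032348633, 63.297950744628906), 23.482955932617188)
```

View pics/b2ac.png

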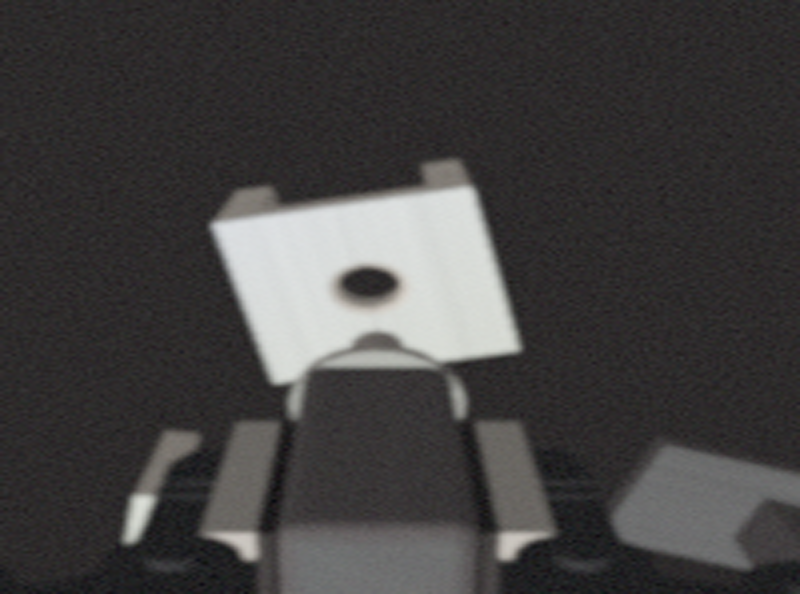

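Request:
send_rows --pt "0 -0.001 0.015 0 0 0" --pt "0 0 0.015 0 0 0" --pt "0 0 0.009 0 0 0" --pt "0 0 0.004 0 0 0" --pt "0 0 0.002 0 0 0" --pt "0 0 0.002 0 0 0" --pt "0 0 0.001 0 0 0" --pt "0 0 0 0 0 0"

```text
time: 11.98
tool_pos: [0.4724, 0.13, 0.1005]
tool_rot: [0.0, 0.633, 0.774, 0.0]
contact_force: [0.9, -1.2, -1.4]
gripper_width: 0.223
```

Request:
send_rows --pt "0 0 0.001 0 0 0" --pt "0 0 0.001 0 0 0" --pt "0 0 0 0 0 0"

```text
time: 12.35
tool_pos: [0.4722, 0.13, 0.0982]
tool_rot: [-0.0, 0.633, 0.774, -0.0]
contact_force: [0.2, -1.0, -1.0]
gripper_width: 0.224
```

Request:
send_rows --pt "0 0 0.001 0 0 0" --pt "0 0 0.001 0 0 0" --pt "0 0 0 0 0 0"

```text
time: 12.72
tool_pos: [0.4722, 0.13, 0.0962]
tool_rot: [-0.0, 0.633, 0.774, -0.0]
contact_force: [0.2, 0.9, -1.3]
gripper_width: 0.225
```

Request:
send_rows --pt "0 0 0.001 0 0 0" --pt "0 0 0.001 0 0 0" --pt "0 0 0 0 0 0"

```text
time: 13.1
tool_pos: [0.4722, 0.13, 0.0942]
tool_rot: [-0.0, 0.633, 0.774, -0.0]
contact_force: [-0.4, -0.4, 0.1]
gripper_width: 0.228
```

```bash
python3 - <<'E'
from h import *
look("b2b")
E
```

```text
t 13.1 [0.4722 0.13   0.0942] yaw 11.41 F [-0.4  -0.43  0.08] g 0.228
tip [0.4722 0.13   0.035 ] [282.8 226.6] crop 371.0 342.0
axis@.044 [0.4722 0.13   0.044 ] [282.7 231.8] crop 371.0 356.0
hole px 283.5 227.3 A 116.5 -> [0.4721 0.133  0.044 ] outer rect ((472.59161376953125, 129.78219604492188), (51.135650634765625, 52.0378532409668), 23.356403350830078)
hole px 273.0 231.0 A 2.0 -> [0.4662 0.1293 0.044 ] outer rect ((472.59161376953125, 129.78219604492188), (51.135650634765625, 52.0378532409668), 23.356403350830078)
```

View pics/b2bc.png

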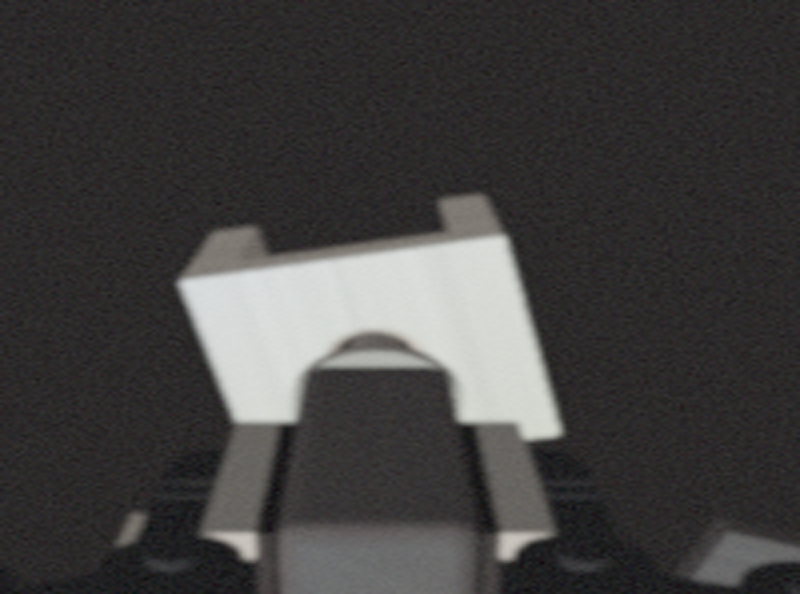

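Bracket 2 is full size too: the tip is 9 mm in with no force. I continue down.

Request:
send_rows --pt "0 0 0.003 0 0 0" --pt "0 0 0.003 0 0 0" --pt "0 0 0.004 0 0 0" --pt "0 0 0.004 0 0 0" --pt "0 0 0.002 0 0 0" --pt "0 0 0 0 0 0" --pt "0 0 0 0 0 0"

```text
time: 14.02
tool_pos: [0.4724, 0.13, 0.0784]
tool_rot: [0.0, 0.633, 0.774, 0.0]
contact_force: [-0.3, 1.2, -1.2]
gripper_width: 0.228
```

```bash
python3 - <<'E'
from h import *
st()
plan([([.4722,.13,.1485],11.4,2),([.463,.0295,.1485],11.4,3)])
E
```

```text
t 14.03 [0.4724 0.13   0.0784] yaw 11.42 F [-0.27  1.2  -1.24] g 0.228
[[0, -0.0001, -0.035, 0, 0, 0], [0, -0.0001, -0.0351, 0, 0, 0], [-0.0322, -0.0096, 0, 0, 0, 0], [-0.0322, -0.0096, 0, 0, 0, 0], [-0.0322, -0.0097, 0, 0, 0, 0]]
ends [0.463  0.0295 0.1485] 11.42
```

Request:
send_rows --pt "0 0 -0.035 0 0 0" --pt "0 0 -0.035 0 0 0" --pt "-0.032 -0.009 0 0 0 0" --pt "-0.032 -0.01 0 0 0 0" --pt "-0.033 -0.01 0 0 0 0" --pt "0 0 0 0 0 0" --pt "0 0 0 0 0 0"

```text
time: 14.9
tool_pos: [0.4632, 0.0295, 0.1485]
tool_rot: [-0.0, 0.633, 0.774, 0.0]
contact_force: [0.2, -0.1, -0.5]
gripper_width: 0.228
```

```bash
python3 - <<'E'
from h import *
look("b3a")
E
```

```text
t 14.9 [0.4632 0.0295 0.1485] yaw 11.4 F [ 0.19 -0.1  -0.46] g 0.228
tip [0.4632 0.0298 0.0892] [282.7 226.1] crop 371.0 341.0
axis@.044 [0.4632 0.0298 0.044 ] [282.9 204.9] crop 372.0 283.0
hole px 282.6 204.9 A 174.0 -> [0.4629 0.0298 0.044 ] outer rect ((463.36370849609375, 31.594837188720703), (51.431827545166016, 57.060184478759766), 2.2761142253875732)
hole px 283.9 226.8 A 74.0 -> [0.4676 0.012  0.044 ] outer rect ((463.36370849609375, 31.594837188720703), (51.431827545166016, 57.060184478759766), 2.2761142253875732)
```

View pics/b3ac.png

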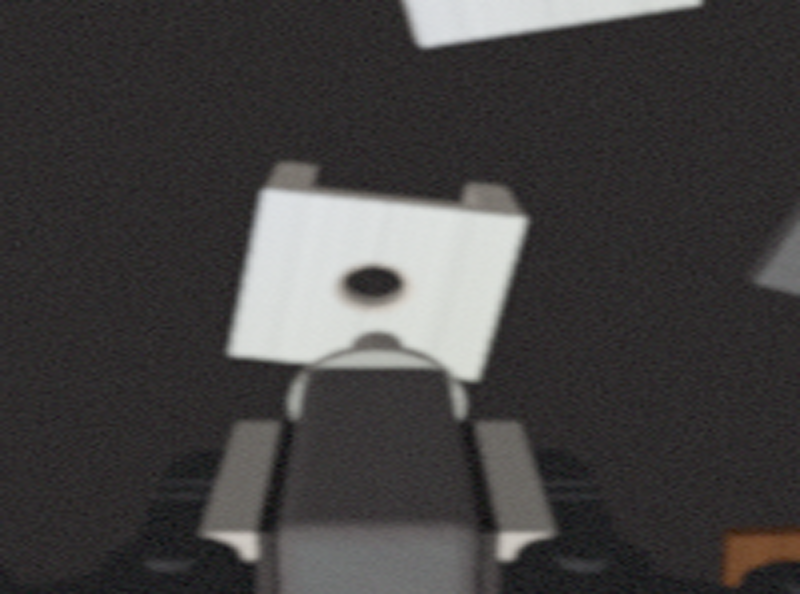

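The gauge is aligned over the hole of bracket 3, which is at crop (373,284) with the pin at column 376.

Request:
send_rows --pt "0 0 0.015 0 0 0" --pt "0 0 0.015 0 0 0" --pt "0 0 0.009 0 0 0" --pt "0 0 0.004 0 0 0" --pt "0 0 0.002 0 0 0" --pt "0 0 0.002 0 0 0" --pt "0 0 0.001 0 0 0" --pt "0 0 0 0 0 0"

```text
time: 15.95
tool_pos: [0.4632, 0.0291, 0.1005]
tool_rot: [0.0, 0.633, 0.774, 0.0]
contact_force: [-0.4, 0.3, -0.2]
gripper_width: 0.224
```

Request:
send_rows --pt "0 0 0.001 0 0 0" --pt "0 0 0.001 0 0 0" --pt "0 0 0 0 0 0"

```text
time: 16.32
tool_pos: [0.463, 0.0292, 0.0982]
tool_rot: [-0.0, 0.633, 0.774, -0.0]
contact_force: [-0.2, -0.8, -0.9]
gripper_width: 0.226
```

Request:
send_rows --pt "0 0 0.001 0 0 0" --pt "0 0 0 0 0 0"

```text
time: 16.58
tool_pos: [0.463, 0.0292, 0.0972]
tool_rot: [-0.0, 0.633, 0.774, -0.0]
contact_force: [-0.3, -0.6, -1.6]
gripper_width: 0.229
```

Request:
send_rows --pt "0 0 0.001 0 0 0" --pt "0 0 0 0 0 0"

```text
time: 16.82
tool_pos: [0.463, 0.0292, 0.0962]
tool_rot: [-0.0, 0.633, 0.774, -0.0]
contact_force: [0.2, -0.2, -0.8]
gripper_width: 0.23
```

Request:
send_rows --pt "0 0 0.001 0 0 0" --pt "0 0 0.001 0 0 0" --pt "0 0 0 0 0 0"

```text
time: 17.2
tool_pos: [0.463, 0.0292, 0.0942]
tool_rot: [-0.0, 0.633, 0.774, -0.0]
contact_force: [1.0, -0.1, -1.5]
gripper_width: 0.224
```

```bash
python3 - <<'E'
from h import *
look("b3b")
E
```

```text
t 17.2 [0.463  0.0292 0.0942] yaw 11.42 F [ 1.   -0.13 -1.52] g 0.224
tip [0.463  0.0292 0.035 ] [282.8 226.6] crop 371.0 342.0
axis@.044 [0.463  0.0292 0.044 ] [282.8 231.9] crop 371.0 356.0
hole px 283.1 227.2 A 125.5 -> [0.4626 0.0323 0.044 ] outer rect ((463.455810546875, 29.008956909179688), (51.13194274902344, 51.692752838134766), 1.9612849950790405)
```

View pics/b3bc.png

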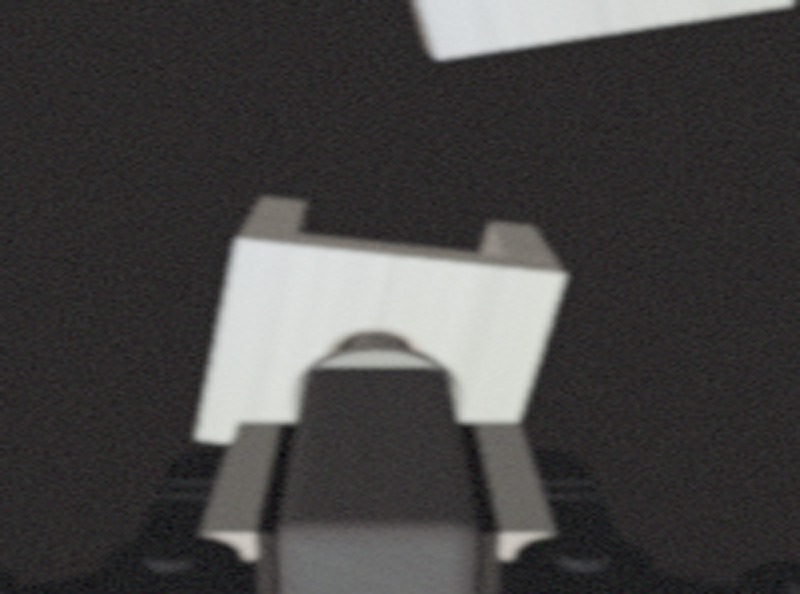

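Request:
send_rows --pt "0 0 0.002 0 0 0" --pt "0 0 0.003 0 0 0" --pt "0 0 0 0 0 0"

```text
time: 17.62
tool_pos: [0.4627, 0.0292, 0.0888]
tool_rot: [-0.0, 0.633, 0.774, -0.0]
contact_force: [-0.2, -0.1, -0.3]
gripper_width: 0.225
```

Request:
send_rows --pt "0 0 0.003 0 0 0" --pt "0 0 0.004 0 0 0" --pt "0 0 0.004 0 0 0" --pt "0 0 0 0 0 0" --pt "0 0 0 0 0 0"

```text
time: 18.25
tool_pos: [0.4631, 0.0292, 0.0783]
tool_rot: [-0.0, 0.633, 0.774, 0.0]
contact_force: [0.4, -1.0, -2.2]
gripper_width: 0.224
```

```bash
python3 - <<'E'
from h import *
look("b3c")
plan([([.463,.0292,.1485],11.4,2),([.459,-.0995,.1485],11.4,3)])
E
```

```text
t 18.25 [0.4631 0.0292 0.0783] yaw 11.42 F [ 0.37 -1.03 -2.25] g 0.224
tip [0.4632 0.0292 0.0192] [282.8 226.6] crop 371.0 342.0
axis@.044 [0.4632 0.0292 0.044 ] [282.7 242.3] crop 371.0 384.0
hole px 284.0 229.0 A 22.0 -> [0.4623 0.0374 0.044 ] outer rect ((463.349853515625, 32.81732177734375), (50.996246337890625, 43.992244720458984), 2.0981686115264893)
hole px 292.6 230.4 A 9.0 -> [0.4673 0.0376 0.044 ] outer rect ((463.349853515625, 32.81732177734375), (50.996246337890625, 43.992244720458984), 2.0981686115264893)
[[0, -0.0001, -0.035, 0, 0, 0], [0.0001, -0, -0.0351, 0, 0, 0], [-0.0418, -0.0098, 0, 0, 0, 0], [-0.0418, -0.0098, 0, 0, 0, 0], [-0.0418, -0.0098, 0, 0, 0, 0]]
ends [ 0.459  -0.0995  0.1485] 11.42
```

View pics/b3cc.png

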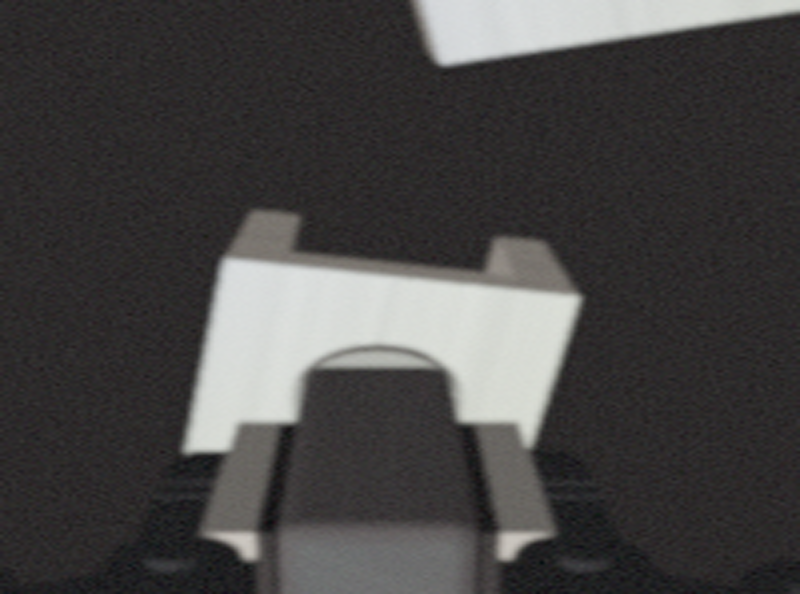

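Bracket 3 is full size: the shoulder is nearly on the web and the gauge has not slipped. On to bracket 4.

Request:
send_rows --pt "0 0 -0.035 0 0 0" --pt "0 0 -0.035 0 0 0" --pt "-0.042 -0.01 0 0 0 0" --pt "-0.042 -0.01 0 0 0 0" --pt "-0.0415 -0.0095 0 0 0 0" --pt "0 0 0 0 0 0" --pt "0 0 0 0 0 0"

```text
time: 19.18
tool_pos: [0.4589, -0.0995, 0.1483]
tool_rot: [-0.0, 0.633, 0.774, 0.0]
contact_force: [0.2, 0.0, -1.5]
gripper_width: 0.227
```

```bash
python3 - <<'E'
from h import *
look("b4a")
E
```

```text
t 19.18 [ 0.4589 -0.0995  0.1483] yaw 11.39 F [ 0.16  0.   -1.49] g 0.227
tip [ 0.459  -0.0991  0.089 ] [282.8 226. ] crop 371.0 340.0
axis@.044 [ 0.459 -0.099  0.044] [283.  204.9] crop 372.0 283.0
hole px 282.6 205.7 A 115.0 -> [ 0.4588 -0.0998  0.044 ] outer rect ((459.9150390625, -104.98028564453125), (52.29914855957031, 75.40872192382812), 13.070724487304688)
```

View pics/b4ac.png

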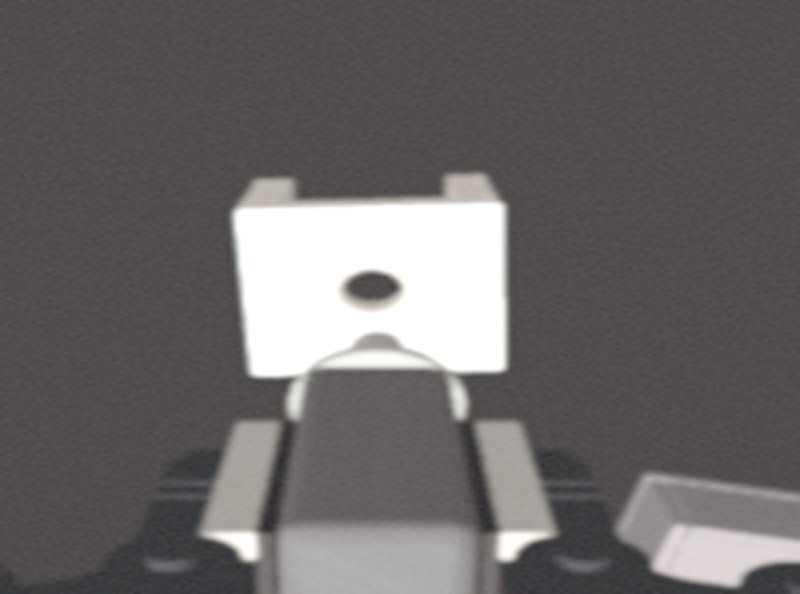

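Request:
send_rows --pt "-0.001 0 0.015 0 0 0" --pt "0 0 0.015 0 0 0" --pt "0 0 0.009 0 0 0" --pt "0 0 0.004 0 0 0" --pt "0 0 0.002 0 0 0" --pt "0 0 0.002 0 0 0" --pt "0 0 0.001 0 0 0" --pt "0 0 0 0 0 0"

```text
time: 20.23
tool_pos: [0.4593, -0.1008, 0.1005]
tool_rot: [0.0, 0.633, 0.774, 0.0]
contact_force: [0.4, 1.2, -2.1]
gripper_width: 0.229
```

Request:
send_rows --pt "0 0 0.001 0 0 0" --pt "0 0 0.001 0 0 0" --pt "0 0 0 0 0 0"

```text
time: 20.6
tool_pos: [0.4591, -0.1006, 0.0982]
tool_rot: [-0.0, 0.633, 0.774, -0.0]
contact_force: [-0.0, 0.2, -0.8]
gripper_width: 0.224
```

Request:
send_rows --pt "0 0 0.001 0 0 0" --pt "0 0 0 0 0 0"

```text
time: 20.85
tool_pos: [0.4591, -0.1006, 0.0972]
tool_rot: [-0.0, 0.633, 0.774, -0.0]
contact_force: [0.1, -0.4, -0.5]
gripper_width: 0.229
```

Request:
send_rows --pt "0 0 0.001 0 0 0" --pt "0 0 0 0 0 0"

```text
time: 21.1
tool_pos: [0.4591, -0.1006, 0.0962]
tool_rot: [-0.0, 0.633, 0.774, -0.0]
contact_force: [0.8, -0.3, -1.2]
gripper_width: 0.223
```

Request:
send_rows --pt "0 0 0.001 0 0 0" --pt "0 0 0.001 0 0 0" --pt "0 0 0 0 0 0"

```text
time: 21.48
tool_pos: [0.4591, -0.1007, 0.0942]
tool_rot: [-0.0, 0.633, 0.774, -0.0]
contact_force: [-1.2, 0.6, -0.9]
gripper_width: 0.221
```

```bash
python3 - <<'E'
from h import *
look("b4b")
E
```

```text
t 21.48 [ 0.4591 -0.1007  0.0942] yaw 11.42 F [-1.16  0.6  -0.92] g 0.221
tip [ 0.4591 -0.1007  0.035 ] [282.8 226.6] crop 371.0 342.0
axis@.044 [ 0.4591 -0.1007  0.044 ] [282.7 231.9] crop 371.0 356.0
```

View pics/b4bc.png

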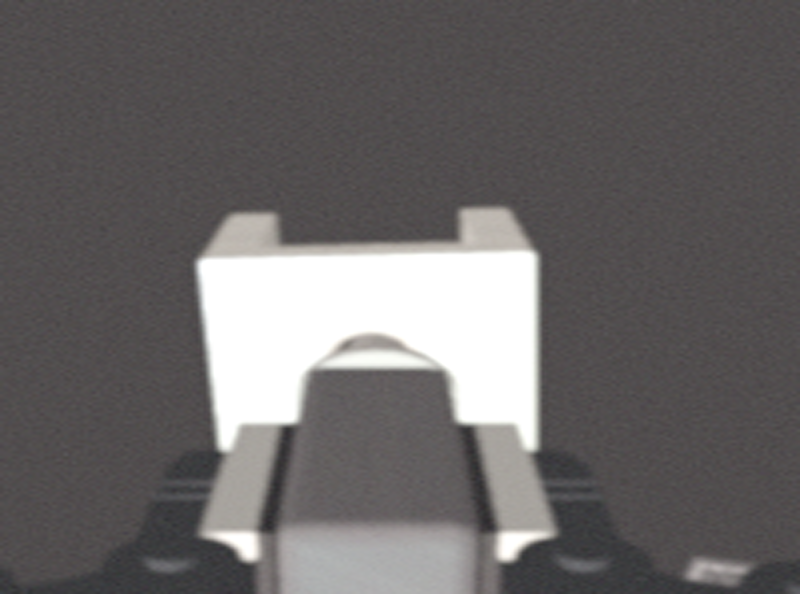

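Request:
send_rows --pt "0 0 0.002 0 0 0" --pt "0 0 0.003 0 0 0" --pt "0 0 0 0 0 0"

```text
time: 21.9
tool_pos: [0.4589, -0.1005, 0.0889]
tool_rot: [-0.0, 0.633, 0.774, -0.0]
contact_force: [0.2, -0.2, 0.0]
gripper_width: 0.226
```

Request:
send_rows --pt "0 0 0.003 0 0 0" --pt "0 0 0.004 0 0 0" --pt "0 0 0.004 0 0 0" --pt "0 0 0 0 0 0" --pt "0 0 0 0 0 0"

```text
time: 22.52
tool_pos: [0.4592, -0.1007, 0.0783]
tool_rot: [0.0, 0.633, 0.774, -0.0]
contact_force: [-0.5, 0.1, -0.4]
gripper_width: 0.226
```

```bash
python3 - <<'E'
from h import *
look("b4c")
plan([([.4591,-.1007,.15],11.4,2),([.6172,-.0866,.16],11.4,3),([.6172,-.0866,.085],11.4,3)])
E
```

```text
t 22.52 [ 0.4592 -0.1007  0.0783] yaw 11.42 F [-0.49  0.06 -0.44] g 0.226
tip [ 0.4593 -0.1007  0.0192] [282.8 226.7] crop 371.0 342.0
axis@.044 [ 0.4593 -0.1007  0.044 ] [282.7 242.3] crop 371.0 384.0
[[0, -0.0001, -0.0358, 0, 0, 0], [0, -0.0001, -0.0358, 0, 0, 0], [-0.0058, 0.0526, -0.0033, 0, 0, 0], [-0.0058, 0.0526, -0.0033, 0, 0, 0], [-0.0058, 0.0526, -0.0033, 0, 0, 0], [-0, -0, 0.025, 0, 0, 0], [-0, -0, 0.025, 0, 0, 0], [-0, -0, 0.025, 0, 0, 0]]
ends [ 0.6172 -0.0866  0.085 ] 11.42
```

View pics/b4cc.png

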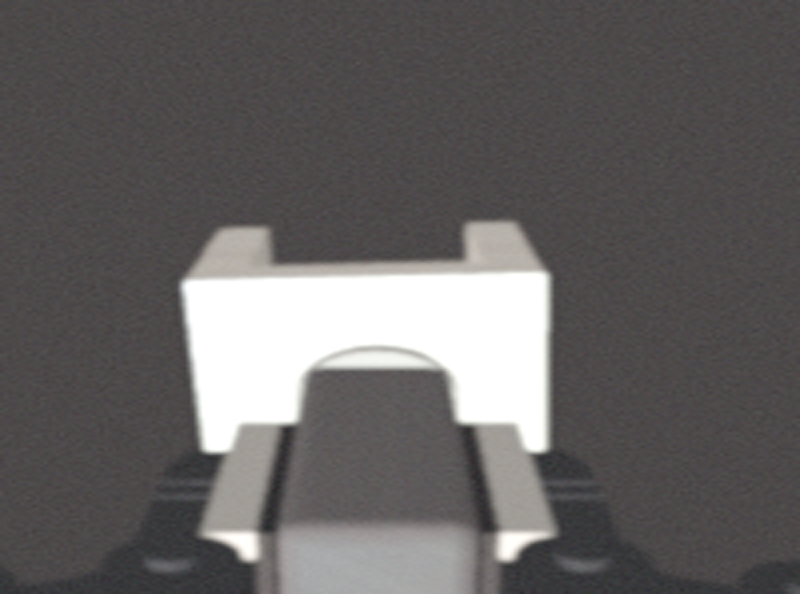

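The pin goes to its shoulder in all four, so all are full size. I return the gauge to its stand.

Request:
send_rows --pt "0 0 -0.035 0 0 0" --pt "0 0 -0.035 0 0 0" --pt "-0.006 0.052 0 0 0 0" --pt "-0.006 0.053 0 0 0 0" --pt "-0.0055 0.053 0 0 0 0" --pt "0 0 0.012 0 0 0" --pt "0 0 0 0 0 0" --pt "0 0 0 0 0 0"

```text
time: 23.58
tool_pos: [0.6165, -0.0866, 0.1363]
tool_rot: [-0.0, 0.633, 0.774, -0.0]
contact_force: [0.2, 0.0, -0.4]
gripper_width: 0.227
```

```bash
python3 - <<'E'
from h import *
look("g1")
E
```

```text
t 23.57 [ 0.6165 -0.0866  0.1363] yaw 11.4 F [ 0.15  0.05 -0.43] g 0.227
tip [ 0.6168 -0.0867  0.0776] [283.1 227. ] crop 373.0 343.0
axis@.044 [ 0.6168 -0.0867  0.044 ] [283.3 210.5] crop 373.0 298.0
```

View pics/g1c.png

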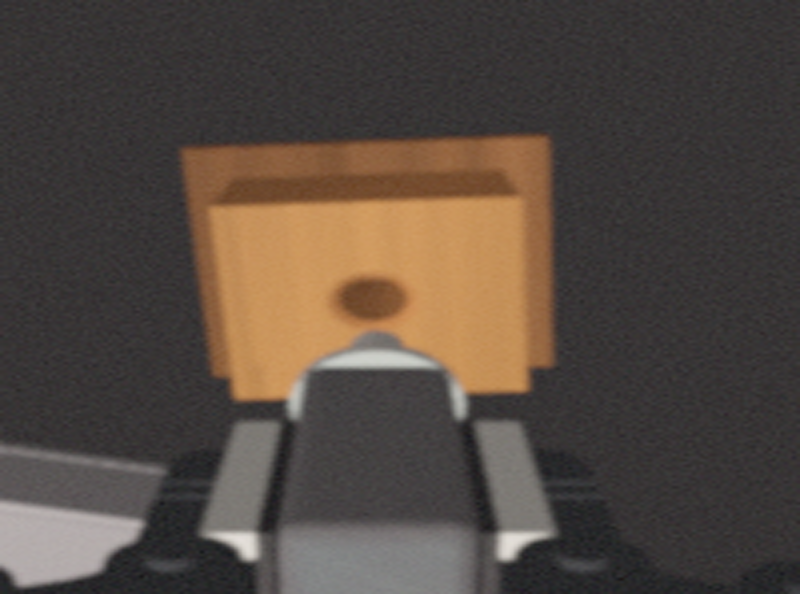

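Request:
send_rows --pt "0 0 0.02 0 0 0" --pt "0 0 0.015 0 0 0" --pt "0 0 0.01 0 0 0" --pt "0 0 0.007 0 0 0" --pt "0 0 0.005 0 0 0" --pt "0 0 0.003 0 0 0" --pt "0 0 0 0 0 0" --pt "0 0 0 0 0 0"

```text
time: 24.62
tool_pos: [0.6178, -0.0867, 0.0767]
tool_rot: [0.0, 0.633, 0.774, 0.0]
contact_force: [-1.2, -0.3, -0.7]
gripper_width: 0.224
```

Request:
send_rows --pt "0 0 0.001 0 0 0" --pt "0 0 0.0005 0 0 0" --pt "0 0 0 0 0 0"

```text
time: 25.0
tool_pos: [0.6175, -0.0865, 0.0748]
tool_rot: [-0.0, 0.633, 0.774, 0.0]
contact_force: [1.0, 0.5, -1.0]
gripper_width: 0.224
```

Request:
send_rows --pt "0 0 0 0 0 0" --pt "0 0 0 0 0 0" --pt "0 0 0 0 0 0" --pt "0 0 0 0 0 0" --pt "0 0 -0.02 0 0 0" --pt "0 0 -0.05 0 0 0" --pt "0 0 -0.055 0 0 0" --pt "0 0 -0.05 0 0 0" --grip 1

```text
time: 26.0
tool_pos: [0.6178, -0.0866, 0.2539]
tool_rot: [0.001, 0.633, 0.774, 0.001]
contact_force: [-0.5, 0.2, 1.4]
gripper_width: 0.998
```

Request:
send_rows --pt "0 0 -0.05 0 0 0" --pt "0 0 0 0 0 0" --pt "0 0 0 0 0 0"

```text
time: 26.38
tool_pos: [0.6174, -0.0865, 0.3006]
tool_rot: [0.0, 0.633, 0.774, 0.0]
contact_force: [0.6, 0.4, -0.7]
gripper_width: 1.001
```

```bash
python3 - <<'E'
from h import *
snap("g2"); snap("top2","top"); 
im=cv2.imread("pics/top2.png");cv2.imwrite("pics/top2c.png",cv2.resize(im[165:315,150:420],None,fx=2.9,fy=2.9,interpolation=cv2.INTER_CUBIC))
E
```

```text
t 26.38 [ 0.6174 -0.0865  0.3006] yaw 11.42 F [ 0.61  0.39 -0.68] g 1.001
t 26.43 [ 0.617  -0.0864  0.299 ] yaw 11.42 F [-0.08 -0.23  0.04] g 0.998
```

View pics/g2.png

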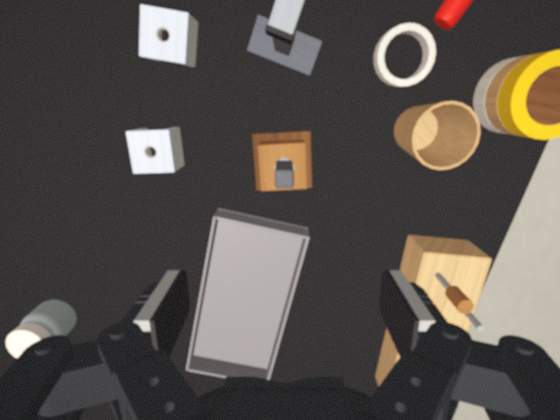

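View pics/top2c.png

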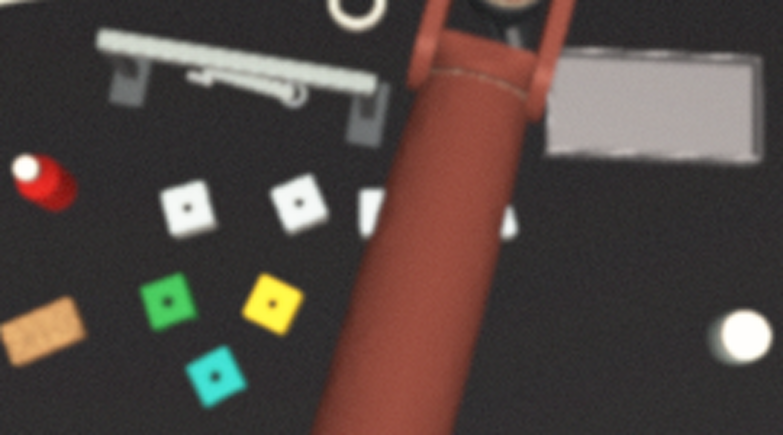

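The gauge handle is upright in the stand at (284,170). Next I measure the bar from above.

```bash
python3 - <<'E'
from h import *
plan([([.609,.19,.36],-8.2,7)])
E
```

```text
[[0.0389, 0.0067, -0.0088, -0, -0, 2.8], [0.0392, 0.0048, -0.0088, -0, -0, 2.8], [0.0394, 0.0029, -0.0088, -0, -0, 2.8], [0.0395, 0.0009, -0.0088, -0, -0, 2.8], [0.0395, -0.001, -0.0088, -0.1, -0, 2.8], [0.0394, -0.0029, -0.0088, -0, -0, 2.8], [0.0392, -0.0048, -0.0089, -0.1, -0, 2.8]]
ends [0.609 0.19  0.36 ] -8.19
```

Request:
send_rows --pt "0.039 0.007 -0.009 0 0 2.8" --pt "0.039 0.005 -0.009 0 0 2.8" --pt "0.039 0.003 -0.009 0 0 2.8" --pt "0.04 0.001 -0.009 0 0 2.8" --pt "0.04 -0.001 -0.009 0 0 2.8" --pt "0.039 -0.003 -0.009 0 0 2.8" --pt "0.039 -0.005 -0.009 0 0 2.8" --pt "0 0 0 0 0 0"

```text
time: 27.48
tool_pos: [0.6094, 0.1921, 0.3616]
tool_rot: [-0.001, 0.755, 0.656, -0.001]
contact_force: [0.2, -0.6, -0.1]
gripper_width: 0.997
```

Request:
send_rows --pt "0 0 0 0 0 0" --pt "0 0 0 0 0 0"

```text
time: 27.72
tool_pos: [0.6099, 0.1887, 0.3616]
tool_rot: [-0.0, 0.756, 0.654, -0.001]
contact_force: [0.7, 0.5, -0.1]
gripper_width: 0.999
```

```bash
python3 - <<'E'
from h import *
snap("bar1")
E
```

```text
t 27.73 [0.6099 0.1887 0.3616] yaw -8.25 F [ 0.75  0.45 -0.13] g 0.999
```

View pics/bar1.png

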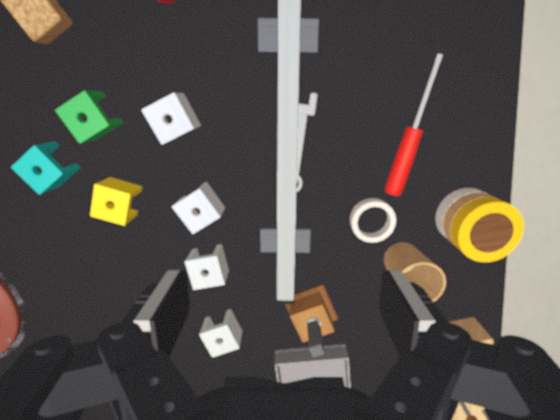

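```bash
python3 - <<'E'
from h import *
im=cv2.imread("pics/bar1.png");c=pickle.load(open("bar1.pkl","rb"))
g=cv2.cvtColor(im,cv2.COLOR_BGR2GRAY)
pts=[]
for r in range(5,300,20):
    row=g[r].astype(int); xs=[x for x in range(262,318) if row[x]>130]
    L,Rr=xs[0],xs[-1]; pl=onz(c,L-.5,r,.16);pr=onz(c,Rr+.5,r,.16)
    print(r,L,Rr,pl.round(4)[:2],pr.round(4)[:2],round(np.linalg.norm(pl-pr),4))
    if 60<r<215 or r>255: pts.append((pl+pr)[:2]/2)
print(g[285:310,285]); print(g[190,265:310])
v=cv2.fitLine(np.array(pts,np.float32),2,0,.01,.01).ravel();print(v,np.degrees(np.arctan2(v[1],v[0])))
cv2.imwrite("pics/bar1c.png",cv2.resize(im[150:320,240:330],None,fx=5,fy=3.5,interpolation=cv2.INTER_CUBIC))
for rr in(296,298,300,302): print(rr,onz(c,285,rr,.16))
E
```

```text
5 278 300 [0.6277 0.3477] [0.6483 0.3447] 0.0209
25 263 316 [0.6115 0.3337] [0.6608 0.3265] 0.0498
45 262 315 [0.6078 0.3173] [0.658 0.31 ] 0.0507
65 278 299 [0.6201 0.298 ] [0.6409 0.295 ] 0.021
85 277 298 [0.6164 0.2804] [0.6376 0.2773] 0.0214
105 277 315 [0.6136 0.262 ] [0.6518 0.2565] 0.0386
125 277 305 [0.6107 0.243 ] [0.6396 0.2388] 0.0292
145 277 302 [0.6077 0.2232] [0.6341 0.2194] 0.0267
165 277 299 [0.6046 0.2027] [0.6284 0.1993] 0.024
185 277 301 [0.6013 0.1814] [0.6277 0.1776] 0.0266
205 277 295 [0.5979 0.1593] [0.6184 0.1563] 0.0206
225 277 295 [0.5944 0.1363] [0.6153 0.1333] 0.0211
245 262 308 [0.574  0.1147] [0.6266 0.1071] 0.0532
265 277 294 [0.5869 0.0873] [0.6075 0.0844] 0.0208
285 276 293 [0.5818 0.0615] [0.6028 0.0584] 0.0212
[214 213 212 212 213 213 212 213 211 211 211 213 212 209 196 162 101  65
  67  79  82  79  70  63  62]
[ 51  57  65  57  60  51  60  52  58  53  67 126 184 212 216 216 217 218
 215 214 214 213 214 215 215 214 215 218 216 213 204 200 196 179 143 100
  65  57  54  55  55  57  52  53  56]
[0.16875987 0.9856572  0.6164923  0.19809511] 80.28427
296 [0.59073029 0.04504605 0.16      ]
298 [0.59033493 0.04231387 0.16      ]
300 [0.58993785 0.03956982 0.16      ]
302 [0.58953904 0.03681381 0.16      ]
```

View pics/bar1c.png

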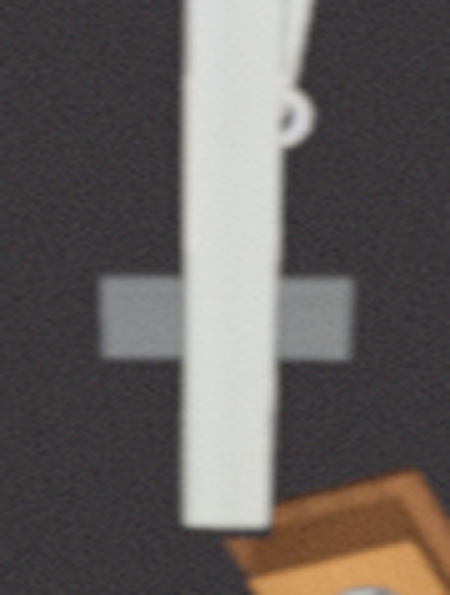

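```bash
python3 - <<'E'
from h import *
plan([([.464,.2642,.16],16.7,5)])
E
```

```text
[[0.0108, -0.031, 0.0404, -0, 0, -5], [0.0134, -0.0299, 0.0404, -0, 0, -5], [0.016, -0.0287, 0.0404, -0, 0, -5], [0.0184, -0.0272, 0.0404, -0, 0, -5], [0.0208, -0.0254, 0.0405, -0.1, 0, -5]]
ends [0.464  0.2642 0.16  ] 16.74
```

Request:
send_rows --pt "0.011 -0.031 0.04 0 0 -5" --pt "0.013 -0.03 0.04 0 0 -5" --pt "0.016 -0.029 0.04 0 0 -5" --pt "0.018 -0.027 0.041 0 0 -5" --pt "0.021 -0.025 0.041 0 0 -5" --pt "0 0 0 0 0 0" --pt "0 0 0 0 0 0" --pt "0 0 0 0 0 0"

```text
time: 28.78
tool_pos: [0.4667, 0.2649, 0.1634]
tool_rot: [0.001, 0.597, 0.802, 0.002]
contact_force: [0.3, 0.1, 0.1]
gripper_width: 1.0
```

```bash
python3 - <<'E'
from h import *
look("p1",half=60,near=(283,200))
E
```

```text
t 28.77 [0.4667 0.2649 0.1634] yaw 16.72 F [0.3  0.1  0.07] g 1.0
tip [0.4667 0.265  0.1039] [282.5 226.2] crop 370.0 341.0
axis@.044 [0.4669 0.2651 0.044 ] [282.7 199.5] crop 371.0 269.0
hole px 277.8 198.8 A 128.5 -> [0.4629 0.2645 0.044 ] outer rect ((462.25390625, 266.7099304199219), (52.253482818603516, 58.19982147216797), 16.863862991333008)
```

View pics/p1.png

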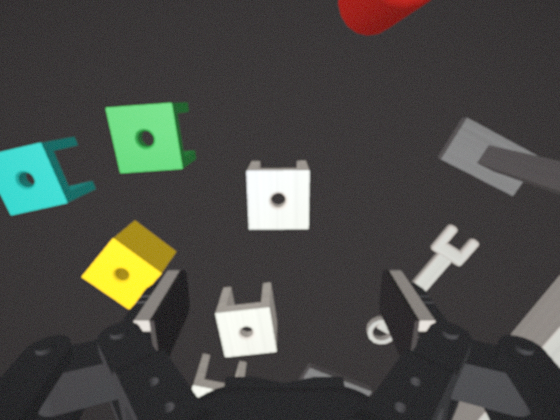

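The white bracket 1, with its hole at (278,199), is square to the jaws and clear of the green and yellow blocks. I go down on it.

Request:
send_rows --pt "0.001 -0.004 0.04 0 0 0" --pt "0 0 0.045 0 0 0" --pt "0 0 0.035 0 0 0" --pt "0 0 0.02 0 0 0" --pt "0 0 0.009 0 0 0" --pt "0 0 0.0035 0 0 0" --pt "0 0 0 0 0 0" --pt "0 0 0 0 0 0"

```text
time: 29.82
tool_pos: [0.4612, 0.2651, 0.0095]
tool_rot: [0.001, 0.596, 0.803, 0.001]
contact_force: [0.7, -0.2, -0.5]
gripper_width: 1.003
```

Request:
send_rows --pt "0 0 0 0 0 0" --pt "0 0 0 0 0 0" --pt "0 0 0 0 0 0" --pt "0 0 0 0 0 0" --pt "0 0 0 0 0 0" --grip 0

```text
time: 30.45
tool_pos: [0.4609, 0.265, 0.0089]
tool_rot: [0.0, 0.596, 0.803, 0.001]
contact_force: [0.5, 0.3, 4.7]
gripper_width: 0.581
```

```bash
python3 - <<'E'
from h import *
snap("p1g")
p,R=pose()
plan([([p[0],p[1],.23],16.7,4),([.631,.302,.23],-9.1,4)])
E
```

```text
t 30.45 [0.4609 0.265  0.0089] yaw 16.82 F [0.52 0.26 4.66] g 0.581
[[0, 0.0001, -0.0553, 0, -0, 0], [0, 0.0001, -0.0552, 0, -0, 0], [0, 0, -0.0553, 0, -0, 0.1], [0, 0.0001, -0.0552, 0.1, -0, 0], [-0.0034, 0.0434, -0, -0, -0, 6.5], [0.0016, 0.0435, -0, -0, 0, 6.4], [0.0064, 0.043, -0.0001, -0, 0, 6.5], [0.0112, 0.042, -0, -0, 0, 6.4]]
ends [0.631 0.302 0.23 ] -9.08
```

View pics/p1g.png

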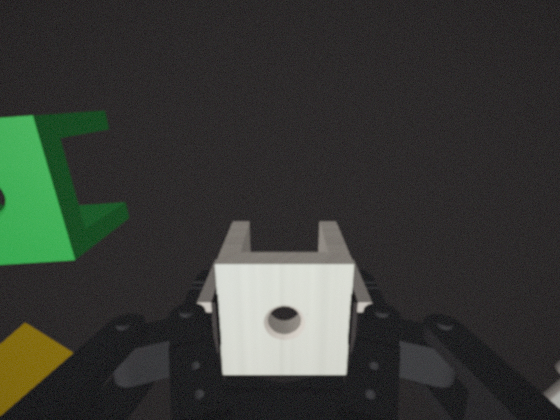

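Request:
send_rows --pt "0 0 -0.03 0 0 0" --pt "0 0 -0.055 0 0 0" --pt "0 0 -0.06 0 0 0" --pt "0 0 -0.055 0 0 0" --pt "0 0 -0.021 0 0 0" --pt "-0.0035 0.0435 0 0 0 6.5" --pt "0.0015 0.0435 0 0 0 6.5" --pt "0.0065 0.043 0 0 0 6.5"

```text
time: 31.5
tool_pos: [0.5879, 0.2924, 0.2257]
tool_rot: [-0.001, 0.725, 0.689, -0.002]
contact_force: [0.1, -0.1, -1.7]
gripper_width: 0.577
```

Request:
send_rows --pt "0.011 0.042 0 0 0 6.4" --pt "0 0 0 0 0 0" --pt "0 0 0 0 0 0" --pt "0 0 0 0 0 0"

```text
time: 32.0
tool_pos: [0.6292, 0.3015, 0.2285]
tool_rot: [-0.0, 0.761, 0.649, -0.001]
contact_force: [-0.1, -0.2, -2.3]
gripper_width: 0.579
```

```bash
python3 - <<'E'
from h import *
snap("h1")
plan([([.631,.302,.23],-9.1,1)])
E
```

```text
t 32.0 [0.6292 0.3015 0.2285] yaw -9.04 F [-0.15 -0.15 -2.35] g 0.579
[[0.0006, 0.0015, -0.0008, -0, 0, 0.1]]
ends [0.631 0.302 0.23 ] -9.15
```

View pics/h1.png

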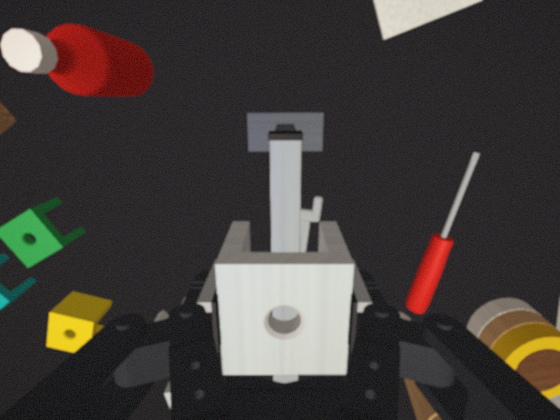

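Request:
send_rows --pt "0.0005 0.0015 0.03 0 0 0" --pt "0 0 0.03 0 0 0" --pt "0 0 0.018 0 0 0" --pt "0 0 0.008 0 0 0" --pt "0 0 0.004 0 0 0" --pt "0 0 0 0 0 0" --pt "0 0 0 0 0 0"

```text
time: 32.92
tool_pos: [0.6326, 0.3022, 0.1406]
tool_rot: [0.0, 0.761, 0.649, 0.001]
contact_force: [0.8, -0.2, -2.0]
gripper_width: 0.574
```

```bash
python3 - <<'E'
from h import *
st()
E
```

```text
t 32.92 [0.6326 0.3022 0.1406] yaw -9.08 F [ 0.82 -0.19 -1.98] g 0.574
```

Request:
send_rows --pt "0 0 0.003 0 0 0" --pt "0 0 0.001 0 0 0" --pt "0 0 0 0 0 0"

```text
time: 33.3
tool_pos: [0.6319, 0.3019, 0.1352]
tool_rot: [-0.0, 0.761, 0.649, -0.0]
contact_force: [-0.5, -0.3, -1.8]
gripper_width: 0.575
```

Request:
send_rows --pt "0 0 0.001 0 0 0" --pt "0 0 0 0 0 0"

```text
time: 33.55
tool_pos: [0.6321, 0.3019, 0.135]
tool_rot: [0.0, 0.761, 0.649, 0.0]
contact_force: [-2.0, -1.1, 1.7]
gripper_width: 0.577
```

Request:
send_rows --pt "0 0 0 0 0 0" --pt "0 0 0 0 0 0" --pt "0 0 0 0 0 0" --pt "0 0 0 0 0 0" --pt "0 0 -0.03 0 0 0" --pt "0 0 -0.05 0 0 0" --pt "0 0 -0.04 0 0 0" --pt "0 0 0 0 0 0" --grip 1

```text
time: 34.55
tool_pos: [0.6341, 0.3027, 0.2604]
tool_rot: [0.002, 0.761, 0.649, 0.005]
contact_force: [-0.3, -0.6, -0.1]
gripper_width: 1.003
```

Request:
send_rows --pt "0 0 0 0 0 0" --pt "0 0 0 0 0 0"

```text
time: 34.8
tool_pos: [0.6311, 0.3016, 0.2516]
tool_rot: [-0.001, 0.761, 0.649, -0.002]
contact_force: [0.4, -0.6, 0.4]
gripper_width: 1.004
```

```bash
python3 - <<'E'
from h import *
snap("r1")
plan([([.4722,.13,.2],23.4,6)])
E
```

```text
t 34.8 [0.6311 0.3016 0.2516] yaw -9.08 F [ 0.39 -0.6   0.45] g 1.004
[[-0.0324, -0.0216, 0.0088, -0, 0, -5.4], [-0.0302, -0.0246, 0.0087, -0, 0, -5.4], [-0.0278, -0.0273, 0.0088, -0.1, 0, -5.4], [-0.0251, -0.0298, 0.0087, -0, 0, -5.4], [-0.0222, -0.032, 0.0087, -0.1, 0, -5.4], [-0.019, -0.034, 0.0086, -0, 0, -5.5]]
ends [0.4722 0.13   0.2   ] 23.42
```

View pics/r1.png

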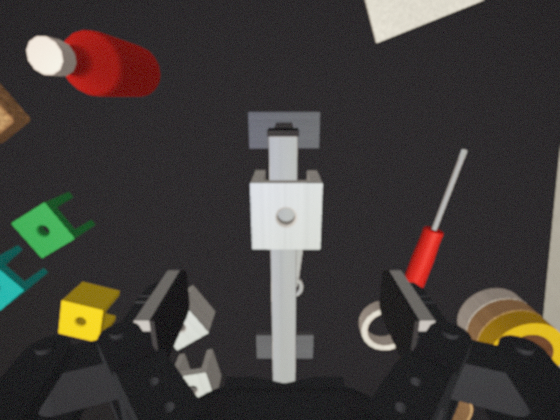

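Bracket 1 hangs level on the bar at (286,214). Now bracket 2.

Request:
send_rows --pt "-0.032 -0.022 0 0 0 -5.4" --pt "-0.03 -0.025 0 0 0 -5.4" --pt "-0.028 -0.027 0.01 0 0 -5.4" --pt "-0.025 -0.03 0.02 0 0 -5.4" --pt "-0.022 -0.032 0.03 0 0 -5.4" --pt "-0.019 -0.034 0.03 0 0 -5.4" --pt "0 0 0 0 0 0" --pt "0 0 0 0 0 0"

```text
time: 35.85
tool_pos: [0.4731, 0.1314, 0.1647]
tool_rot: [0.0, 0.55, 0.835, 0.0]
contact_force: [0.7, -0.6, 0.5]
gripper_width: 0.996
```

Request:
send_rows --pt "0 0 0 0 0 0"

```text
time: 35.98
tool_pos: [0.4743, 0.1318, 0.1661]
tool_rot: [0.001, 0.549, 0.835, 0.001]
contact_force: [-0.6, 0.2, -0.2]
gripper_width: 1.002
```

```bash
python3 - <<'E'
from h import *
look("p2",half=60,near=(283,200))
E
```

```text
t 35.98 [0.4743 0.1318 0.1661] yaw 23.34 F [-0.65  0.24 -0.16] g 1.002
tip [0.4743 0.1319 0.1068] [282.7 226.2] crop 371.0 341.0
axis@.044 [0.4745 0.1319 0.044 ] [282.9 198.5] crop 372.0 266.0
hole px 278.2 198.3 A 151.5 -> [0.4709 0.1305 0.044 ] outer rect ((470.31622314453125, 132.37188720703125), (51.77348709106445, 56.92097091674805), 23.262367248535156)
hole px 304.0 164.0 A 2.0 -> [0.4787 0.1652 0.044 ] outer rect ((470.31622314453125, 132.37188720703125), (51.77348709106445, 56.92097091674805), 23.262367248535156)
```

View pics/p2.png

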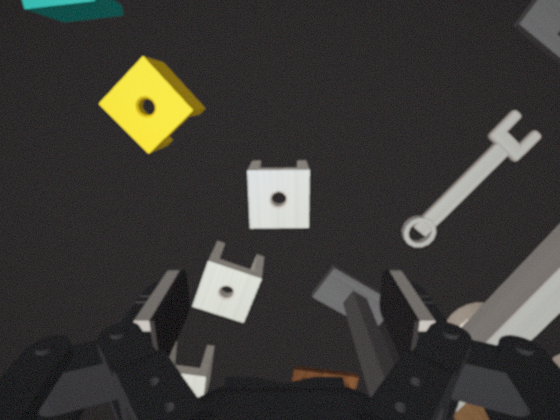

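Request:
send_rows --pt "0 -0.003 0.042 0 0 0" --pt "0 0 0.045 0 0 0" --pt "0 0 0.035 0 0 0" --pt "0 0 0.02 0 0 0" --pt "0 0 0.009 0 0 0" --pt "0 0 0.003 0 0 0" --pt "0 0 0 0 0 0" --pt "0 0 0 0 0 0"

```text
time: 37.02
tool_pos: [0.4707, 0.1301, 0.0114]
tool_rot: [0.001, 0.55, 0.835, 0.001]
contact_force: [-0.2, -0.3, -0.0]
gripper_width: 1.002
```

Request:
send_rows --pt "0 0 0 0 0 0" --pt "0 0 0 0 0 0" --pt "0 0 0 0 0 0" --pt "0 0 0 0 0 0" --pt "0 0 0 0 0 0" --grip 0

```text
time: 37.65
tool_pos: [0.4704, 0.13, 0.0109]
tool_rot: [0.0, 0.55, 0.835, 0.0]
contact_force: [0.4, 0.4, 4.2]
gripper_width: 0.578
```

```bash
python3 - <<'E'
from h import *
snap("p2g")
p,R=pose()
plan([([p[0],p[1],.23],23.4,4),([.6199,.2329,.23],-9.1,4)])
E
```

```text
t 37.65 [0.4704 0.13   0.0109] yaw 23.31 F [0.35 0.36 4.25] g 0.578
[[-0, 0.0001, -0.0548, 0, 0, -0], [-0, 0, -0.0548, 0, 0, -0], [-0, 0.0001, -0.0547, 0, 0, -0], [-0.0001, 0, -0.0548, 0.1, 0, -0.1], [0.0087, 0.0445, -0, -0, 0, 8.1], [0.015, 0.0429, -0, -0, 0, 8.1], [0.0208, 0.0403, -0, -0, 0, 8.2], [0.0264, 0.0369, -0.0001, -0, 0, 8.1]]
ends [0.6199 0.2329 0.23  ] -9.08
```

View pics/p2g.png

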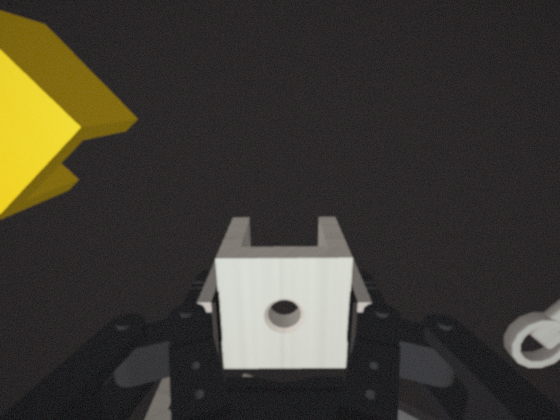

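Request:
send_rows --pt "0 0 -0.03 0 0 0" --pt "0 0 -0.055 0 0 0" --pt "0 0 -0.06 0 0 0" --pt "0 0 -0.055 0 0 0" --pt "0 0 -0.02 0 0 0" --pt "0.0085 0.0445 0 0 0 8.1" --pt "0.015 0.043 0 0 0 8.1" --pt "0.021 0.0405 0 0 0 8.1"

```text
time: 38.7
tool_pos: [0.5822, 0.2075, 0.2268]
tool_rot: [-0.001, 0.715, 0.699, -0.002]
contact_force: [-0.3, -0.5, -1.6]
gripper_width: 0.576
```

Request:
send_rows --pt "0.0265 0.037 0 0 0 8.1" --pt "0 0 0 0 0 0" --pt "0 0 0 0 0 0" --pt "0 0 0 0 0 0"

```text
time: 39.2
tool_pos: [0.6188, 0.2322, 0.2296]
tool_rot: [-0.0, 0.761, 0.649, -0.001]
contact_force: [0.4, -0.7, -2.4]
gripper_width: 0.575
```

```bash
python3 - <<'E'
from h import *
snap("h2")
plan([([.6199,.2329,.23],-9.1,1)])
E
```

```text
t 39.2 [0.6188 0.2322 0.2296] yaw -9.08 F [ 0.38 -0.68 -2.42] g 0.575
[[0.0007, 0.0007, 0.0001, -0, 0, 0]]
ends [0.6198 0.2329 0.23  ] -9.09
```

View pics/h2.png

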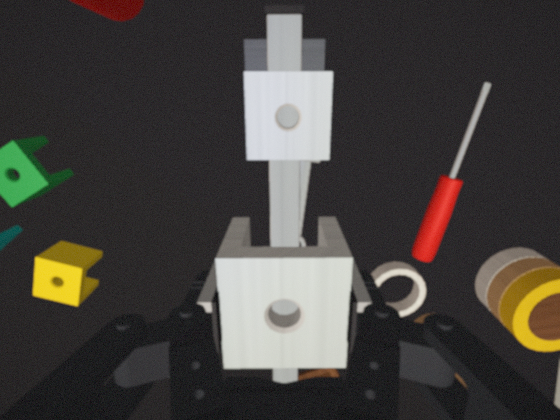

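Request:
send_rows --pt "0.0005 0.001 0.03 0 0 0" --pt "0 0 0.03 0 0 0" --pt "0 0 0.018 0 0 0" --pt "0 0 0.008 0 0 0" --pt "0 0 0.003 0 0 0" --pt "0 0 0 0 0 0" --pt "0 0 0 0 0 0"

```text
time: 40.12
tool_pos: [0.6216, 0.2334, 0.1426]
tool_rot: [0.0, 0.761, 0.649, 0.001]
contact_force: [0.1, -0.7, -1.8]
gripper_width: 0.577
```

Request:
send_rows --pt "0 0 0.002 0 0 0" --pt "0 0 0.0015 0 0 0" --pt "0 0 0 0 0 0"

```text
time: 40.5
tool_pos: [0.6207, 0.2332, 0.1375]
tool_rot: [-0.0, 0.761, 0.649, -0.0]
contact_force: [-0.2, -0.3, -1.2]
gripper_width: 0.576
```

Request:
send_rows --pt "0 0 0.0005 0 0 0" --pt "0 0 0 0 0 0" --pt "0 0 0 0 0 0"

```text
time: 40.88
tool_pos: [0.621, 0.2332, 0.1373]
tool_rot: [0.0, 0.761, 0.649, 0.0]
contact_force: [-0.3, -0.0, -2.3]
gripper_width: 0.577
```

Request:
send_rows --pt "0 0 0 0 0 0" --pt "0 0 0 0 0 0" --pt "0 0 0 0 0 0" --pt "0 0 0 0 0 0" --pt "0 0 -0.03 0 0 0" --pt "0 0 -0.05 0 0 0" --pt "0 0 -0.04 0 0 0" --pt "0 0 0 0 0 0" --grip 1

```text
time: 41.88
tool_pos: [0.6231, 0.2338, 0.2631]
tool_rot: [0.002, 0.761, 0.649, 0.004]
contact_force: [-0.4, -0.4, 0.6]
gripper_width: 1.001
```

Request:
send_rows --pt "0 0 0 0 0 0" --pt "0 0 0 0 0 0"

```text
time: 42.12
tool_pos: [0.62, 0.233, 0.2548]
tool_rot: [-0.001, 0.761, 0.649, -0.002]
contact_force: [-0.7, 0.0, -0.7]
gripper_width: 0.997
```

```bash
python3 - <<'E'
from h import *
snap("r2")
plan([([.463,.0292,.165],2,7)])
E
```

```text
t 42.12 [0.62   0.233  0.2548] yaw -9.08 F [-0.75  0.01 -0.69] g 0.997
[[-0.0323, -0.0175, 0.0129, -0, 0, -1.6], [-0.0318, -0.0184, 0.013, -0, 0, -1.6], [-0.0312, -0.0193, 0.0129, -0, 0, -1.6], [-0.0307, -0.0202, 0.013, -0.1, 0, -1.6], [-0.0301, -0.021, 0.0129, -0, 0, -1.6], [-0.0295, -0.0219, 0.0129, -0.1, 0, -1.5], [-0.029, -0.0226, 0.0129, -0, 0.1, -1.6]]
ends [0.463  0.0292 0.165 ] 2.01
```

View pics/r2.png

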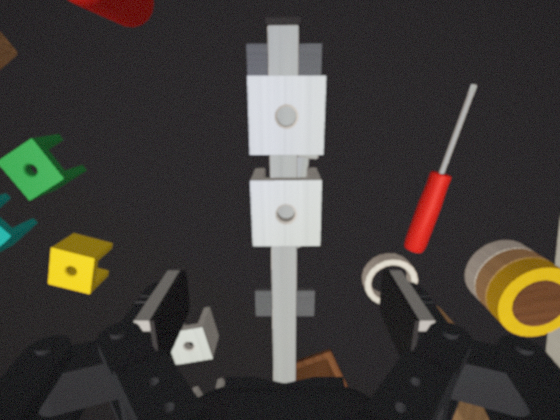

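Both brackets hang level, at (286,115) and (286,211). Now bracket 3.

Request:
send_rows --pt "-0.032 -0.0175 0 0 0 -1.6" --pt "-0.032 -0.0185 0 0 0 -1.6" --pt "-0.031 -0.0195 0.005 0 0 -1.6" --pt "-0.031 -0.02 0.015 0 0 -1.6" --pt "-0.03 -0.021 0.02 0 0 -1.6" --pt "-0.0295 -0.022 0.025 0 0 -1.6" --pt "-0.029 -0.0225 0.025 0 0 -1.5" --pt "0 0 0 0 0 0"

```text
time: 43.18
tool_pos: [0.4608, 0.0287, 0.1633]
tool_rot: [-0.003, 0.696, 0.718, -0.002]
contact_force: [0.4, -0.4, -0.2]
gripper_width: 1.0
```

Request:
send_rows --pt "0 0 0 0 0 0" --pt "0 0 0 0 0 0"

```text
time: 43.42
tool_pos: [0.4653, 0.0301, 0.1685]
tool_rot: [0.001, 0.694, 0.72, 0.001]
contact_force: [0.2, 0.7, -0.0]
gripper_width: 0.998
```

```bash
python3 - <<'E'
from h import *
look("p3",half=60,near=(283,200))
E
```

```text
t 43.42 [0.4653 0.0301 0.1685] yaw 2.07 F [ 0.21  0.7  -0.02] g 0.998
tip [0.4653 0.0301 0.1093] [282.5 226.7] crop 370.0 342.0
axis@.044 [0.4655 0.0301 0.044 ] [282.8 198.1] crop 371.0 265.0
hole px 278.5 197.6 A 126.0 -> [0.4618 0.0304 0.044 ] outer rect ((461.85296630859375, 32.149131774902344), (52.057960510253906, 58.25908279418945), 2.0981545448303223)
```

View pics/p3.png

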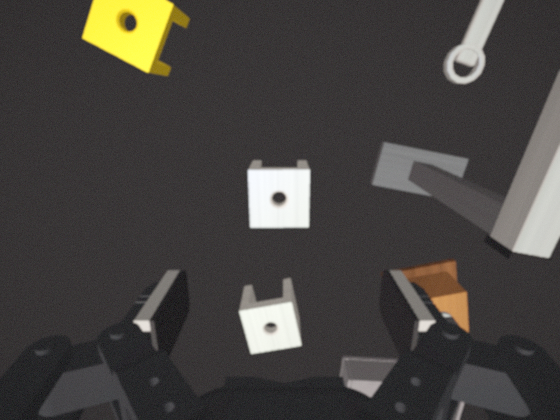

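Request:
send_rows --pt "0 -0.0025 0.042 0 0 0" --pt "0 0 0.045 0 0 0" --pt "0 0 0.035 0 0 0" --pt "0 0 0.02 0 0 0" --pt "0 0 0.009 0 0 0" --pt "0 0 0.003 0 0 0" --pt "0 0 0 0 0 0" --pt "0 0 0 0 0 0"

```text
time: 44.48
tool_pos: [0.4625, 0.0294, 0.0144]
tool_rot: [0.001, 0.695, 0.719, 0.001]
contact_force: [0.4, 0.7, -0.1]
gripper_width: 0.998
```

Request:
send_rows --pt "0 0 0 0 0 0" --pt "0 0 0 0 0 0" --pt "0 0 0 0 0 0" --pt "0 0 0 0 0 0" --pt "0 0 0 0 0 0" --grip 0

```text
time: 45.1
tool_pos: [0.4622, 0.0294, 0.0139]
tool_rot: [0.0, 0.695, 0.719, 0.0]
contact_force: [0.9, 0.4, 5.1]
gripper_width: 0.574
```

```bash
python3 - <<'E'
from h import *
st()
p,R=pose()
plan([([p[0],p[1],.23],2,4),([.6089,.1637,.23],-9.1,4)])
E
```

```text
t 45.1 [0.4622 0.0294 0.0139] yaw 2.02 F [0.91 0.37 5.05] g 0.574
[[-0, 0.0001, -0.054, 0, 0, 0], [-0, 0, -0.054, 0, 0, 0], [-0, 0.0001, -0.0541, 0, 0, 0], [-0, 0, -0.054, 0.1, 0, 0], [0.0323, 0.0378, -0, -0, 0, 2.8], [0.0341, 0.0362, -0.0001, -0, 0, 2.8], [0.0358, 0.0346, -0, -0, 0, 2.8], [0.0374, 0.0327, -0.0001, -0, 0, 2.7]]
ends [0.6089 0.1637 0.23  ] -9.08
```

Request:
send_rows --pt "0 0 -0.03 0 0 0" --pt "0 0 -0.055 0 0 0" --pt "0 0 -0.06 0 0 0" --pt "0 0 -0.055 0 0 0" --pt "0 0 -0.02 0 0 0" --pt "0.032 0.038 0 0 0 2.8" --pt "0.034 0.036 0 0 0 2.8" --pt "0.036 0.035 0 0 0 2.8"

```text
time: 46.1
tool_pos: [0.5719, 0.1309, 0.2303]
tool_rot: [-0.001, 0.746, 0.666, -0.002]
contact_force: [0.9, -0.1, -0.9]
gripper_width: 0.574
```

Request:
send_rows --pt "0.0375 0.0325 0 0 0 2.7" --pt "0 0 0 0 0 0" --pt "0 0 0 0 0 0" --pt "0 0 0 0 0 0"

```text
time: 46.6
tool_pos: [0.6076, 0.1629, 0.2326]
tool_rot: [-0.0, 0.761, 0.649, -0.001]
contact_force: [0.4, 0.5, -1.1]
gripper_width: 0.577
```

```bash
python3 - <<'E'
from h import *
snap("h3")
plan([([.6089,.1637,.23],-9.1,1)])
E
```

```text
t 46.6 [0.6076 0.1629 0.2326] yaw -9.12 F [ 0.4   0.51 -1.09] g 0.577
[[0.001, 0.0009, 0.0031, -0, 0, -0]]
ends [0.6089 0.1637 0.23  ] -9.13
```

View pics/h3.png

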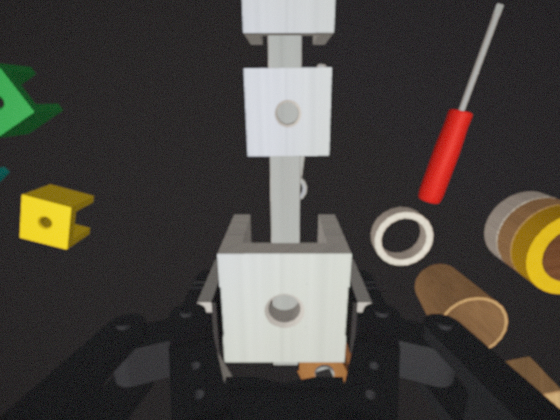

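Request:
send_rows --pt "0.001 0.001 0.03 0 0 0" --pt "0 0 0.03 0 0 0" --pt "0 0 0.018 0 0 0" --pt "0 0 0.008 0 0 0" --pt "0 0 0.003 0 0 0" --pt "0 0 0 0 0 0" --pt "0 0 0 0 0 0"

```text
time: 47.52
tool_pos: [0.6104, 0.1646, 0.1455]
tool_rot: [0.0, 0.761, 0.649, 0.001]
contact_force: [-0.3, 0.4, -1.0]
gripper_width: 0.572
```

Request:
send_rows --pt "0 0 0.0015 0 0 0" --pt "0 0 0.0015 0 0 0" --pt "0 0 0 0 0 0"

```text
time: 47.9
tool_pos: [0.6095, 0.1645, 0.141]
tool_rot: [-0.0, 0.761, 0.649, -0.0]
contact_force: [-0.4, -0.4, -1.4]
gripper_width: 0.57
```

Request:
send_rows --pt "0 0 0.0005 0 0 0" --pt "0 0 0 0 0 0"

```text
time: 48.15
tool_pos: [0.6097, 0.1645, 0.1408]
tool_rot: [-0.0, 0.761, 0.649, -0.0]
contact_force: [-0.0, -0.3, -1.2]
gripper_width: 0.571
```

Request:
send_rows --pt "0 0 0 0 0 0" --pt "0 0 0 0 0 0" --pt "0 0 0 0 0 0" --pt "0 0 0 0 0 0" --pt "0 0 -0.03 0 0 0" --pt "0 0 -0.05 0 0 0" --pt "0 0 -0.04 0 0 0" --pt "0 0 0 0 0 0" --grip 1

```text
time: 49.15
tool_pos: [0.6119, 0.1649, 0.2665]
tool_rot: [0.002, 0.761, 0.649, 0.004]
contact_force: [-0.1, -0.5, -0.4]
gripper_width: 1.0
```

Request:
send_rows --pt "0 0 0 0 0 0" --pt "0 0 0 0 0 0"

```text
time: 49.4
tool_pos: [0.6088, 0.1643, 0.2585]
tool_rot: [-0.001, 0.761, 0.649, -0.002]
contact_force: [0.1, -0.0, 0.1]
gripper_width: 0.999
```

```bash
python3 - <<'E'
from h import *
snap("r3")
plan([([.459,-.1005,.165],13.1,8)])
E
```

```text
t 49.4 [0.6088 0.1643 0.2585] yaw -9.09 F [ 0.13 -0.02  0.07] g 0.999
[[-0.0356, -0.0132, 0.0118, -0, 0, -2.8], [-0.035, -0.015, 0.0118, -0, 0, -2.8], [-0.0342, -0.0166, 0.0118, -0, 0, -2.8], [-0.0333, -0.0183, 0.0118, -0, 0, -2.8], [-0.0324, -0.0199, 0.0118, -0, 0, -2.7], [-0.0314, -0.0214, 0.0117, -0.1, -0, -2.8], [-0.0303, -0.023, 0.0117, -0, -0, -2.7], [-0.0292, -0.0243, 0.0117, -0.1, -0, -2.8]]
ends [ 0.459  -0.1004  0.165 ] 13.12
```

View pics/r3.png

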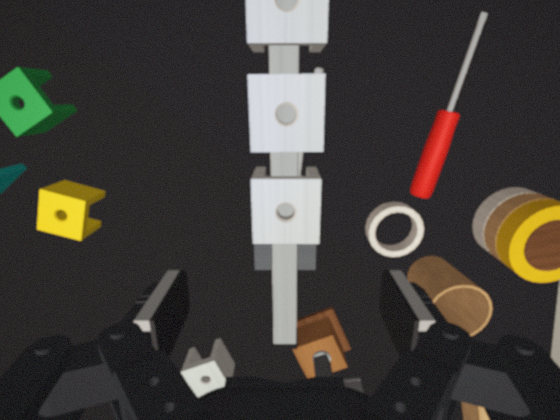

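Three brackets hang level, the third at (286,211). Now bracket 4.

Request:
send_rows --pt "-0.0355 -0.013 0 0 0 -2.8" --pt "-0.035 -0.015 0 0 0 -2.8" --pt "-0.034 -0.0165 0.005 0 0 -2.8" --pt "-0.033 -0.0185 0.014 0 0 -2.8" --pt "-0.0325 -0.02 0.02 0 0 -2.7" --pt "-0.0315 -0.0215 0.02 0 0 -2.8" --pt "-0.0305 -0.023 0.02 0 0 -2.7" --pt "-0.029 -0.0245 0.016 0 0 -2.8"

```text
time: 50.45
tool_pos: [0.4583, -0.1006, 0.1638]
tool_rot: [-0.001, 0.621, 0.784, -0.0]
contact_force: [0.8, -1.1, -0.7]
gripper_width: 1.003
```

Request:
send_rows --pt "0 0 0 0 0 0" --pt "0 0 0 0 0 0" --pt "0 0 0 0 0 0"

```text
time: 50.82
tool_pos: [0.4606, -0.0994, 0.1664]
tool_rot: [0.0, 0.621, 0.784, 0.0]
contact_force: [0.1, 0.3, 0.8]
gripper_width: 1.003
```

```bash
python3 - <<'E'
from h import *
look("p4",half=60,near=(283,200))
E
```

```text
t 50.83 [ 0.4606 -0.0994  0.1664] yaw 13.17 F [0.13 0.27 0.76] g 1.003
tip [ 0.4606 -0.0994  0.1072] [282.7 226.5] crop 371.0 342.0
axis@.044 [ 0.4607 -0.0994  0.044 ] [283.  198.7] crop 372.0 266.0
hole px 279.7 197.3 A 103.0 -> [ 0.4577 -0.0989  0.044 ] outer rect ((457.2865295410156, -96.72872161865234), (52.84183883666992, 59.40093231201172), 13.322588920593262)
```

View pics/p4.png

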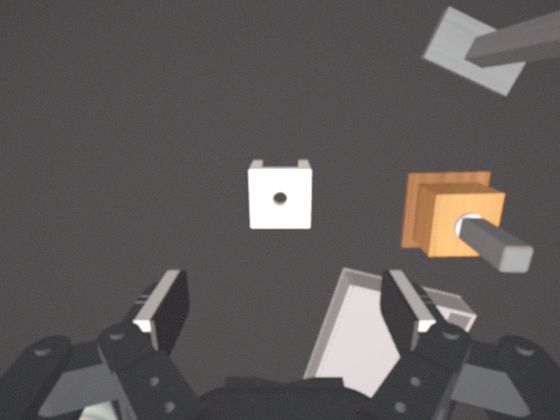

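Request:
send_rows --pt "0 -0.0025 0.042 0 0 0" --pt "0 0 0.045 0 0 0" --pt "0 0 0.035 0 0 0" --pt "0 0 0.02 0 0 0" --pt "0 0 0.009 0 0 0" --pt "0 0 0.003 0 0 0" --pt "0 0 0 0 0 0" --pt "0 0 0 0 0 0"

```text
time: 51.88
tool_pos: [0.4583, -0.1008, 0.0129]
tool_rot: [0.001, 0.622, 0.783, 0.0]
contact_force: [-0.1, 0.1, -0.8]
gripper_width: 0.998
```

Request:
send_rows --pt "0 0 0 0 0 0" --pt "0 0 0 0 0 0" --pt "0 0 0 0 0 0" --pt "0 0 0 0 0 0" --pt "0 0 0 0 0 0" --grip 0

```text
time: 52.5
tool_pos: [0.4579, -0.1008, 0.0124]
tool_rot: [0.0, 0.622, 0.783, 0.0]
contact_force: [-0.0, -0.3, 4.7]
gripper_width: 0.575
```

```bash
python3 - <<'E'
from h import *
st()
p,R=pose()
plan([([p[0],p[1],.233],13.2,4),([.5978,.0946,.233],-9.1,5)])
E
```

```text
t 52.5 [ 0.4579 -0.1008  0.0124] yaw 13.12 F [-0.01 -0.28  4.69] g 0.575
[[-0, 0, -0.0552, 0, 0, -0], [-0, 0.0001, -0.0551, 0, 0, -0], [-0.0001, 0, -0.0552, 0, 0, -0], [-0, 0.0001, -0.0551, 0, 0, -0.1], [0.0316, 0.0362, -0, 0, 0, 4.5], [0.0344, 0.0336, -0, 0, 0, 4.5], [0.0369, 0.0307, -0, 0, 0, 4.4], [0.0392, 0.0278, -0, 0, 0, 4.5]]
[[0.0412, 0.0247, -0, 0.1, 0, 4.4]]
ends [0.5978 0.0946 0.233 ] -9.08
```

Request:
send_rows --pt "0 0 -0.03 0 0 0" --pt "0 0 -0.055 0 0 0" --pt "0 0 -0.06 0 0 0" --pt "0 0 -0.055 0 0 0" --pt "0 0 -0.02 0 0 0" --pt "0.0315 0.036 0 0 0 4.5" --pt "0.0345 0.0335 0 0 0 4.5" --pt "0.037 0.0305 0 0 0 4.4"

```text
time: 53.5
tool_pos: [0.5406, 0.0178, 0.2289]
tool_rot: [-0.002, 0.71, 0.704, -0.001]
contact_force: [-0.6, 0.2, -0.6]
gripper_width: 0.577
```

Request:
send_rows --pt "0.039 0.028 0 0 0 4.5" --pt "0.041 0.0245 0 0 0 4.4" --pt "0 0 0 0 0 0" --pt "0 0 0 0 0 0" --pt "0 0 0 0 0 0"

```text
time: 54.12
tool_pos: [0.5963, 0.0933, 0.2308]
tool_rot: [-0.0, 0.762, 0.648, -0.001]
contact_force: [0.2, -0.2, -1.4]
gripper_width: 0.574
```

```bash
python3 - <<'E'
from h import *
snap("h4")
plan([([.5978,.0946,.23],-9.1,1)])
E
```

```text
t 54.12 [0.5963 0.0933 0.2308] yaw -9.24 F [ 0.21 -0.16 -1.44] g 0.574
[[0.0015, 0.0011, 0.0013, -0, 0, -0.2]]
ends [0.5978 0.0946 0.23  ] -9.05
```

View pics/h4.png

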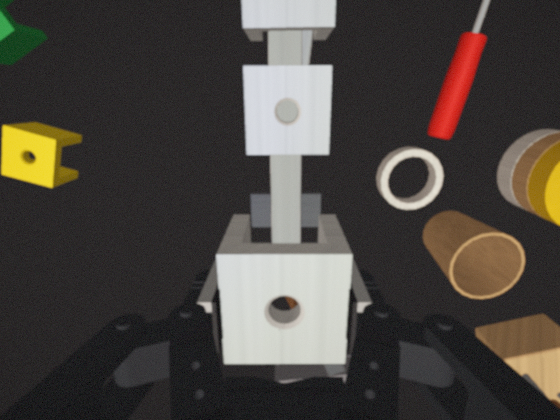

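Request:
send_rows --pt "0.001 0.001 0.03 0 0 0" --pt "0 0 0.03 0 0 0" --pt "0 0 0.018 0 0 0" --pt "0 0 0.008 0 0 0" --pt "0 0 0.003 0 0 0" --pt "0 0 0 0 0 0" --pt "0 0 0 0 0 0"

```text
time: 55.05
tool_pos: [0.5989, 0.0951, 0.144]
tool_rot: [0.001, 0.761, 0.648, 0.001]
contact_force: [-0.4, 0.3, -2.2]
gripper_width: 0.572
```

Request:
send_rows --pt "0 0 0.0015 0 0 0" --pt "0 0 0.0015 0 0 0" --pt "0 0 0 0 0 0" --pt "0 0 0 0 0 0"

```text
time: 55.55
tool_pos: [0.5982, 0.0951, 0.1397]
tool_rot: [-0.0, 0.761, 0.648, -0.0]
contact_force: [0.1, 0.1, -2.0]
gripper_width: 0.574
```

Request:
send_rows --pt "0 0 0.001 0 0 0" --pt "0 0 0 0 0 0" --pt "0 0 0 0 0 0"

```text
time: 55.92
tool_pos: [0.5982, 0.095, 0.1388]
tool_rot: [-0.0, 0.761, 0.648, -0.0]
contact_force: [0.5, 0.3, -1.3]
gripper_width: 0.575
```

Request:
send_rows --pt "0 0 0 0 0 0" --pt "0 0 0 0 0 0" --pt "0 0 0 0 0 0" --pt "0 0 0 0 0 0" --pt "0 0 -0.03 0 0 0" --pt "0 0 -0.05 0 0 0" --pt "0 0 -0.04 0 0 0" --pt "0 0 0 0 0 0" --grip 1

```text
time: 56.92
tool_pos: [0.6005, 0.0951, 0.2643]
tool_rot: [0.003, 0.761, 0.648, 0.004]
contact_force: [-0.3, 0.3, 1.1]
gripper_width: 1.002
```

Request:
send_rows --pt "-0.03 -0.02 -0.02 0 0 0" --pt "-0.03 -0.04 -0.02 0 0 0" --pt "-0.02 -0.05 -0.02 0 0 0" --pt "0 -0.055 -0.02 0 0 0" --pt "0 -0.04 0 0 0 0" --pt "0 0 0 0 0 0" --pt "0 0 0 0 0 0"

```text
time: 57.8
tool_pos: [0.3832, 0.0488, 0.3379]
tool_rot: [-0.0, 0.761, 0.648, -0.0]
contact_force: [-0.0, -0.7, -0.3]
gripper_width: 0.996
```

```bash
python3 - <<'E'
from h import *
snap("f_scene","scene"); snap("f_top","top"); snap("f_w")
im=cv2.imread("pics/f_scene.png");cv2.imwrite("pics/f_scenec.png",cv2.resize(im[150:350,150:420],None,fx=2.9,fy=2.9,interpolation=cv2.INTER_CUBIC))
im=cv2.imread("pics/f_top.png");cv2.imwrite("pics/f_topc.png",cv2.resize(im[130:300,150:420],None,fx=2.9,fy=2.9,interpolation=cv2.INTER_CUBIC))
E
```

```text
t 57.8 [0.3832 0.0488 0.3379] yaw -9.18 F [-0.04 -0.71 -0.29] g 0.996
t 57.85 [0.3834 0.0487 0.3378] yaw -9.19 F [-1.21  0.52 -0.48] g 0.999
t 57.9 [0.3835 0.0487 0.3379] yaw -9.19 F [ 0.26 -0.08 -0.26] g 0.997
```

View pics/f_scenec.png

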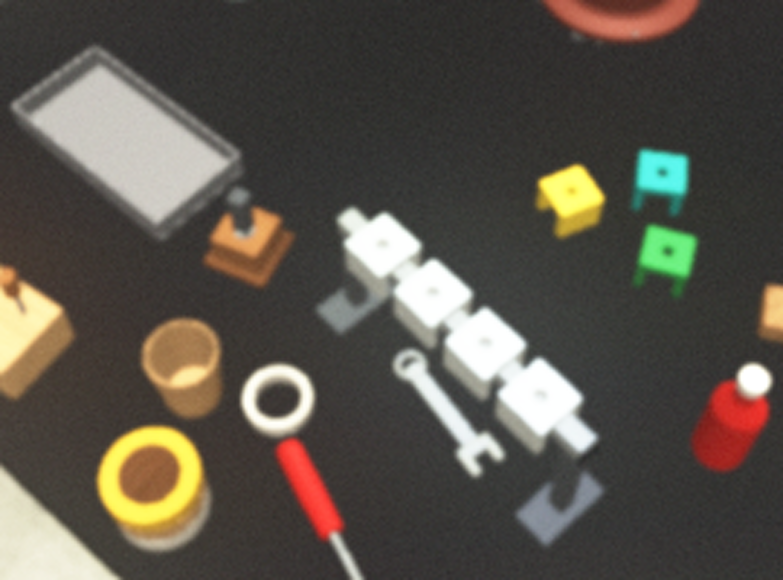

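View pics/f_topc.png

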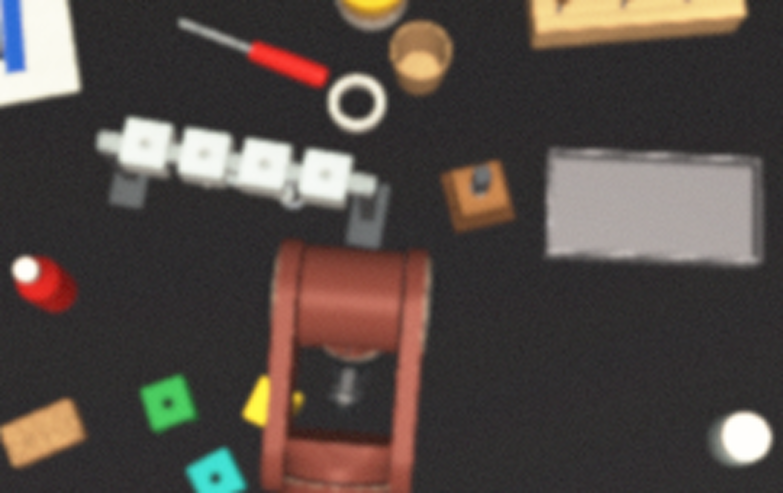

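View pics/f_w.png

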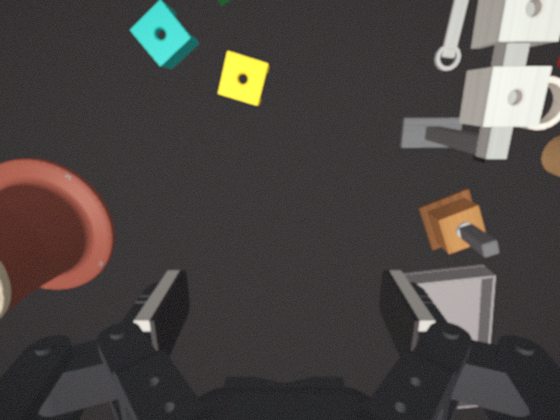

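All four brackets hang level on the bar, at scene-crop (382,245), (433,292), (486,344) and (540,395). The gauge is upright in its stand at (240,215), the bystanders have not moved, and the gripper is clear of everything. I hand the job in.

```bash
python3 - <<'E'
from h import *
print(manip.job_done()); st()
E
```

```text
the job is handed in; nothing more can be done
None
the job is handed in; nothing more can be done
```

I tried the pin gauge in all four brackets, from place 1 to place 4. In each it went down to just above its shoulder (tip about 25 mm into the 30 mm) with no more than about 2 N and no slip in the grip. So I judged all four full size and put nothing in the reject tray.

I put the gauge back in its stand, then hung the four brackets on the painting bar about 70 mm apart and handed in at about 58 s.

The last scene and top pictures showed all four brackets level on the bar, the gauge upright in its stand and the bystanders and look-alikes where they started. The gripper was open and clear of everything. No check failed, but these were checks by eye: I did not measure the final bracket and gauge heights, and the hand-in gives no verdict.

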